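# Unload the bottle dryer with tongs

### The job

The glass refill bottles in the dryer cabinet are clean and must not be touched by the gripper: slide the left-hand door along behind its neighbour, leaving the right-hand door shut, then use the sprung tongs to take every bottle out and stand it upright on the drying mat, wholly on the mat and without letting any fall over. Then lay the tongs back on their own mat and slide the left-hand door fully shut; do not disturb the other things on the table.

Things in the scene. Friction and masses are not known exactly. Their poses are not given: they have to be found in the camera images.
- cabinet: Bottle dryer, fixed, 460 mm wide (y), 190 deep (x), 190 high; white base and rails, clear panels, barred top. Origin: centre of underside; x points from the front (doors, turned to the robot's right) to the back, y to the left of one facing the doors. Front face at x = -95 mm. Floor 24 mm up, no sill; inside, behind the doors, x -73 to +90, y -225 to +225 mm, no partition; front opening clear from z 24 to 174 mm.
- left_door (a joint): Clear sliding door with aluminium edges and a vertical bar handle, on the rear track. 0 = shut over the left-hand (+y) half; grows in m as it slides to the cabinet's -y, behind the right-hand door, to 0.19 at its stop. Friction 1.2 N plus 4 N per m/s. Shut, it spans cabinet y -8 to +226 mm; fully open, -198 to +36 mm. May start up to 30 mm ajar.
- right_door (a joint): The neighbouring sliding door on the front track, 0 = shut over the right-hand (-y) half, grows in m as it slides towards the cabinet's +y. Its handle is like the other's. It starts shut.
- left_door_handle (a point): Top of the left-hand door's bar handle, 180 mm above the table, centre of the bar's section. The bar hangs 90 mm down from here, 14 mm wide (cabinet y), 10 mm deep (x), its centre 21 mm in front of the cabinet's front face, on two 8 mm pins 15 and 75 mm below this point; 15 mm from the door's outer edge, it moves with the door.
- tongs: Steel sprung tongs, 120 g, lying on edge, 22 mm high: bow at x -85 to -65 mm, two arms, black finger rests, rubber V jaws. Origin: underside, midway between the rests, near the balance point; x to the jaws, y across, z up. Grip from above across the rests: flat, x -20 to +20 mm, 50 mm apart over their outsides when free. Open jaws measure 80 mm over their outsides; tips at x = 202 mm.
- tongs_jaws (a point): Centre point between the two jaws of the tongs, 185 mm ahead of the tongs' origin and 11 mm above their underside; a bottle is held centred here. Each jaw is a 34 mm long (x) x 22 mm high rubber V. Free, the gap between jaws is 72 mm at mid-jaw and 64 mm at the entrance.
- tongs_left (a joint): Closing angle of the tongs' left arm in rad; the right arm mirrors it. 0 = sprung fully open, about 0.06 when the jaws meet a bottle (rests about 42 mm apart), stop at 0.09. Squeezing the rests takes 6 N at first, about 9 N when the jaws meet a bottle; 20 to 30 N grips a bottle well. With the rests held about 47.5 mm apart the tongs stay open in the hand.
- drying_mat: Grey ribbed silicone mat, fixed, 200 mm (x) x 180 mm (y) x 4 mm thick, in front of the cabinet. Origin: centre of its underside.
- tongs_mat: Grey ribbed silicone mat, fixed, 340 mm (x) x 130 mm (y) x 4 mm thick, to the robot's right, on which the tongs lie. Origin: centre of its underside.
- bottle1: Empty amber glass refill bottle, about 80 g: body 40 mm diameter and 50 mm high, neck 25 mm diameter, 70 mm high in all. Origin: centre of its base. Stands on the cabinet's floor behind the left-hand door; two to four bottles are there, about 78 mm apart side by side and 57 mm front to back.
- bottle2: Empty amber glass refill bottle, about 80 g: body 40 mm diameter and 50 mm high, neck 25 mm diameter, 70 mm high in all. Origin: centre of its base. Stands on the cabinet's floor behind the left-hand door; two to four bottles are there, about 78 mm apart side by side and 57 mm front to back.
- bottle3: Empty amber glass refill bottle, about 80 g: body 40 mm diameter and 50 mm high, neck 25 mm diameter, 70 mm high in all. Origin: centre of its base. Stands on the cabinet's floor behind the left-hand door; two to four bottles are there, about 78 mm apart side by side and 57 mm front to back.
- bottle4: Empty amber glass refill bottle, about 80 g: body 40 mm diameter and 50 mm high, neck 25 mm diameter, 70 mm high in all. Origin: centre of its base. Stands on the cabinet's floor behind the left-hand door; two to four bottles are there, about 78 mm apart side by side and 57 mm front to back.
- brush_cleaner: Bystander: round make-up brush cleaner, 108 mm diameter, 136 mm high plus brush handles. Origin: centre of underside.
- crisp_can: Bystander: red crisp can, 74 mm diameter, 174 mm high. Origin: centre of underside.
- cream_jar: Bystander: white jar, 64 mm diameter, 55 mm high. Origin: centre of underside.
Things that resemble listed ones, but are neither listed nor needed, are in the scene too. Leave any grey look-alike of the bottle3 alone. What is shaped like the bottle2 but turquoise is not meant.

How it is judged:
On the way, in this order (a step that is already met when the one before it is completed fails the run):
1. the left-hand door is slid behind its neighbour, which is still shut (value of joint left_door above 0.165 m and value of joint right_door below 0.02 m), for 0.2 s.
2. every bottle stands upright on the drying mat, let go by the tongs (x of bottle1 in the frame of drying_mat between -0.085 and 0.085 m and y of bottle1 in the frame of drying_mat between -0.075 and 0.075 m and z of each of bottle1, bottle2, bottle3, bottle4 in the frame of drying_mat below 0.012 m and angle between each of bottle1, bottle2, bottle3, bottle4's own z axis and vertical below 0.1 rad and linear speed of each of bottle1, bottle2, bottle3, bottle4 below 0.02 m/s and contact force between tongs and bottle1 below 0.05 N and x of bottle2 in the frame of drying_mat between -0.085 and 0.085 m and y of bottle2 in the frame of drying_mat between -0.075 and 0.075 m and contact force between tongs and bottle2 below 0.05 N and x of bottle3 in the frame of drying_mat between -0.085 and 0.085 m and y of bottle3 in the frame of drying_mat between -0.075 and 0.075 m and contact force between tongs and bottle3 below 0.05 N and x of bottle4 in the frame of drying_mat between -0.085 and 0.085 m and y of bottle4 in the frame of drying_mat between -0.075 and 0.075 m and contact force between tongs and bottle4 below 0.05 N), for 0.3 s.
At the end, for the whole second after the job is handed in: Both doors shut (left within 8 mm, right 10 mm); every bottle still, upright (0.1 rad), free of the tongs, its base on the drying mat (5 mm overhang at most); tongs at rest on edge on their mat (origin within 130 mm in x and 50 in y of its centre, jaw centre within 160 and 60) (all of step 2 and value of joint left_door below 0.008 m and value of joint right_door below 0.01 m and x of tongs in the frame of tongs_mat between -0.13 and 0.13 m and y of tongs in the frame of tongs_mat between -0.05 and 0.05 m and x of tongs_jaws in the frame of tongs_mat between -0.16 and 0.16 m and y of tongs_jaws in the frame of tongs_mat between -0.06 and 0.06 m and z of tongs in the frame of tongs_mat below 0.012 m and angle between tongs's own z axis and vertical below 0.1 rad and linear speed of tongs below 0.02 m/s); the robot touches nothing.
It fails at once if the gripper or arm touches a clean bottle (contact force between any of the fingers, the arm and bottle1 above 0.5 N or contact force between any of the fingers, the arm and bottle2 above 0.5 N or contact force between any of the fingers, the arm and bottle3 above 0.5 N or contact force between any of the fingers, the arm and bottle4 above 0.5 N).
It fails at once if a bottle falls over (angle between any of bottle1, bottle2, bottle3, bottle4's own z axis and vertical above 0.7 rad).
It fails at once if the right-hand door is slid open (value of joint right_door above 0.04 m).
It fails at once if another thing on the table is pushed more than 25 mm (distance of any of brush_cleaner, crisp_can, cream_jar from where it was at the start of the episode above 0.025 m).
Of bottle1, bottle2, bottle3, bottle4 only 2 to 4 are there at a start; the rules pass over those that are not, and their reading is None.
At some moment in a run one of tongs may be knocked a few centimetres aside while the robot is not near it.
It also fails if it takes over 210 s, if anything falls off the work surface, if the arm or the gripper's body presses on something with over 40 N, if the wrist force passes 120 N, or if a joint passes its speed limit or range.

### The arm

A 6-joint arm with a two-finger parallel gripper is mounted at the origin on the work surface. World frame = base frame: x ahead of the robot, y to its left, z up, the work surface at z = 0. Lengths are in m, angles in rad, forces in N, time in s.
With the tool pointing down it reaches from about 0.425 to 0.925 m from the base axis. Payload 12.5 kg.
Tool frame: the origin (TCP) lies midway between the tips of the shut fingers; the grasp point (between the pads) lies 19 mm behind it; z points along the fingers, x is the direction in which the jaws open and shut, and the axes are right-handed (so a half turn about z gives the same grasp; the last joint's range is limited). The gripper opens to 85 mm and grips with 20 to 120 N. Pads are 22 mm wide; open, the fingers measure 114 mm over their backs; the gripper's body (76 mm by 85 mm) begins 54 mm behind the grasp point. The pads swing forward as they close: fully open they stand 13 mm farther back than shut.
Start: joints at [-1.443, 0.491, 1.559, -0, 1.092, -0.106], TCP at [0.145, -0.608, 0.231] pointing down, gripper open.
Joint ranges: [-3.1, 3.1], [-0.84, 2.19], [0.05, 2.79], [-1.13, 4.28], [0.06, 2.93], [-2.69, 2.69]. Speed limits (rad/s): [2.22, 2.22, 2.79, 3.14, 3.14, 3.14].

### API

Orientations are given as a unit quaternion [w, x, y, z].
In Python, from station import monitor, vision, order gives the robot as it stands. The module is installed in compiled form; this text tells all that it offers.
- The arm moves only by the tool step_arm, never from a script. Its argument "rows" is a list of rows, each an object with "twist": the turn, a rotation vector about the tool's x, y, z scaled (see below), a list of three; "linear": the shift along the tool's x, y, z scaled (see below), a list of three; "claw": the closure in counts, from 0 (fully open) to 255 (shut). In form: [{"twist": [ax, ay, az], "linear": [dx, dy, dz], "claw": claw}, ...]. A call has 1 to 10 rows; each row shifts and turns the pose as measured when the row begins, along the tool's axes as they then stand; what a row does not reach is not made up. The controller multiplies each number of a shift by 0.2 m and each number of a turn by 180 degrees. A row lasts 1/8 s, in which the tool goes at most 62.5 mm and 10.7 degrees, less where a joint would pass 70% of its speed; a pose out of reach is approached as far as the arm can. A call with a number of a shift or a turn outside -1 to 1 is refused whole. A call with a gripper value outside its range is refused whole. The fingers move at their own pace and stop on an object; "newtons" is the grip in N (left out, the last holds). Time passes only in rows, so rows that do not move let the fingers close. It gives the time, the measured TCP pose, the force and the opening at its end, in the units of the state.
- monitor.sense(): the state, without advancing time (a new reading comes with each control period).
- vision.get_image(name): name is "scene" or "top" or "wrist"; returns the picture (480x640x3 uint8, blue, green, red); there is no depth.
- vision.get_calibration(name): a dict with "camera_matrix" (3x3 intrinsics, pixels), "k1" (the pictures are not rectified: a ray, as slopes to the right and down, at radius r is drawn at 1 + k1 r^2 times it, then the intrinsics apply), "world_to_cam" (4x4, takes a point from world to camera coordinates). Camera axes: x right, y up, looking along -z (the intrinsics and any distortion apply to the point x, -y, -z); pixel columns grow to the right and rows downward; lengths in m; the calibration is good to about 2 mm. A picture is of the moment at which its call begins: read the wrist's pose just before it. get_calibration takes no time and is no camera call; for the wrist camera it gives the pose at the moment of the call.
- order.close_job(): hands the job in, once; it reports no verdict.
The state is a dict: "time": time; "q": joint angles; "joint_vel": joint speeds; "joint_torque": joint torques, N m; "position": TCP position; "eef_rot": TCP orientation; "contact_force": force on the tool from outside, world axes, zero at the start; "moment": the same for the moment, N m; "grip_width": finger opening in m.
Only numpy, scipy, OpenCV 4.12 (cv2) and the standard library are available. Lean on these libraries where they do the work, as an engineer would, in place of code of your own. Each camera call takes 0.05 s, during which the arm holds its last target. There are 200 camera calls.

## Working session

There is one attempt and no reset: what is moved stays moved. The work goes in short steps, Python scripts to look and compute and a tool call to move; the robot and the scene stay as the last step left them, time stands still between calls to the robot, and variables do not carry over. Pictures are saved under pics/ and viewed, about 12 in all and at most 16, crops included, and the job is handed in when it is done.

Besides the shell and the picture viewer there is one more tool, called after "Emit:" by a JSON object that holds its "api" and its "payload". step_arm: Moves the arm, as the interface text tells. Its arguments: {"type":"object","properties":{"rows":{"type":"array"},"newtons":{"type":"number"}},"required":["rows"]}

```bash
mkdir -p pics; cat > h.py <<'E'
import numpy as np, cv2
from station import monitor, vision, order
def snap(n, f):
    im=vision.get_image(n); cv2.imwrite('pics/'+f,im); return im
def ray(cal,u,v):
    K=np.array(cal['camera_matrix']); k1=cal['k1']; T=np.array(cal['world_to_cam'])
    d=np.array([(u-K[0,2])/K[0,0],(v-K[1,2])/K[1,1]]); s=d.copy()
    for _ in range(30): s=d/(1+k1*(s@s))
    R=T[:3,:3]; c=-R.T@T[:3,3]; w=R.T@np.array([s[0],-s[1],-1.]); return c,w/np.linalg.norm(w)
def atz(cal,u,v,z):
    c,w=ray(cal,u,v); return c+w*(z-c[2])/w[2]
def tri(rs):
    A=0;b=0
    for c,w in rs:
        P=np.eye(3)-np.outer(w,w); A=A+P; b=b+P@c
    x=np.linalg.solve(A,b); return x,[np.linalg.norm((np.eye(3)-np.outer(w,w))@(x-c)) for c,w in rs]
def proj(cal,p):
    K=np.array(cal['camera_matrix']); T=np.array(cal['world_to_cam'])
    q=T[:3,:3]@np.array(p)+T[:3,3]; s=np.array([q[0],-q[1]])/-q[2]; s=s*(1+cal['k1']*(s@s))
    return s*[K[0,0],K[1,1]]+[K[0,2],K[1,2]]
E
python3 - <<'E'
from h import *
for n in ('scene','top','wrist'):
    snap(n,n+'1.png'); c=vision.get_calibration(n); print(n,np.array(c['camera_matrix']).round(1).tolist(),c['k1'],np.array(c['world_to_cam']).round(3).tolist())
print(monitor.sense())
E
```

```text
scene [[582.3, 0.0, 321.2], [0.0, 582.3, 255.2], [0.0, 0.0, 1.0]] -0.13547716403921456 [[-0.944, 0.331, -0.016, 0.539], [-0.273, -0.751, 0.601, 0.041], [0.187, 0.571, 0.799, -1.615], [0.0, 0.0, 0.0, 1.0]]
top [[534.8, 0.0, 332.1], [0.0, 534.8, 238.0], [0.0, 0.0, 1.0]] 0.04840757066338559 [[-0.001, -1.0, 0.004, -0.037], [0.998, -0.0, 0.067, -0.583], [-0.067, 0.004, 0.998, -1.534], [0.0, 0.0, 0.0, 1.0]]
wrist [[358.2, 0.0, 327.4], [0.0, 358.2, 240.4], [0.0, 0.0, 1.0]] -0.04671848643840127 [[0.232, -0.973, -0.001, -0.624], [0.936, 0.224, -0.271, 0.035], [0.263, 0.062, 0.963, -0.378], [0.0, 0.0, 0.0, 1.0]]
{'time': 0.15, 'q': array([-1.44258056e+00,  4.91432548e-01,  1.55929080e+00, -8.25827392e-06,
        1.09169225e+00, -1.05624484e-01]), 'joint_vel': array([-0.00033829, -0.00177914, -0.00275199,  0.00066345,  0.00055612,
        0.00119635]), 'joint_torque': array([ 1.41856781e-03, -6.18707442e+01, -2.61691546e+01, -7.93371964e-05,
        3.21177853e-03,  2.06299779e-05]), 'position': array([ 0.14480771, -0.60783711,  0.23086129]), 'eef_rot': array([-2.85028154e-04,  7.84766989e-01, -6.19790774e-01, -2.96781574e-04]), 'contact_force': array([0.05668844, 0.17771996, 0.56599107]), 'moment': array([ 0.02115009, -0.0509579 ,  0.00381794]), 'grip_width': 0.08543961777804267}
```

View pics/scene1.png

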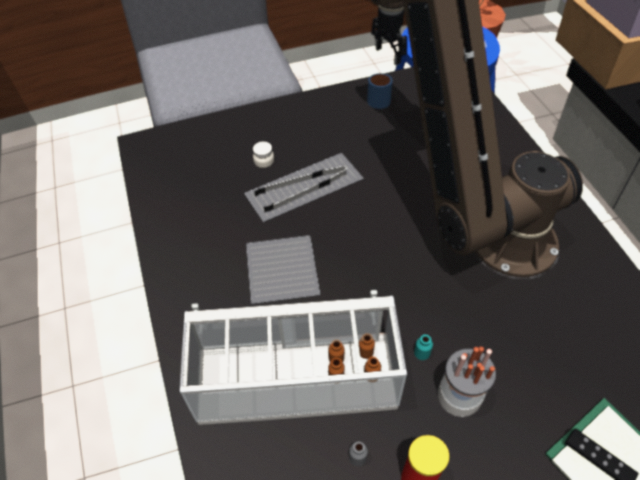

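View pics/top1.png

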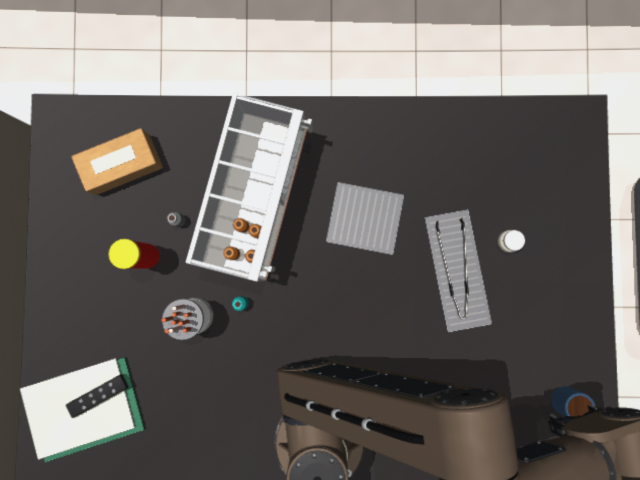

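The top view shows the cabinet at (245,190) with its left door end near the robot (265,272). There are four amber bottles at about (241,226), (254,230), (232,253) and (250,256), the drying mat at (365,218) and the tongs on their mat at (458,270). The scene view agrees. I'll enlarge next.

```bash
python3 - <<'E'
from h import *
t=cv2.imread('pics/top1.png'); s=cv2.imread('pics/scene1.png')
a=cv2.resize(t[85:290,180:320],None,fx=2.9,fy=2.9,interpolation=cv2.INTER_CUBIC)  # 406x594
b=cv2.resize(t[175:340,320:500],None,fx=2.18,fy=2.18,interpolation=cv2.INTER_CUBIC)
c=np.zeros((600,800,3),np.uint8); c[:a.shape[0],:a.shape[1]]=a; c[:b.shape[0],407:407+b.shape[1]]=b[:, :393]
cv2.imwrite('pics/c1.png',c)
a=cv2.resize(s[285:425,175:415],None,fx=3.3,fy=3.3,interpolation=cv2.INTER_CUBIC)
cv2.imwrite('pics/c2.png',a)
a=cv2.resize(s[135:310,230:375],None,fx=3.4,fy=3.4,interpolation=cv2.INTER_CUBIC)
cv2.imwrite('pics/c3.png',a)
E
```

```text
(no output)
```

View pics/c1.png

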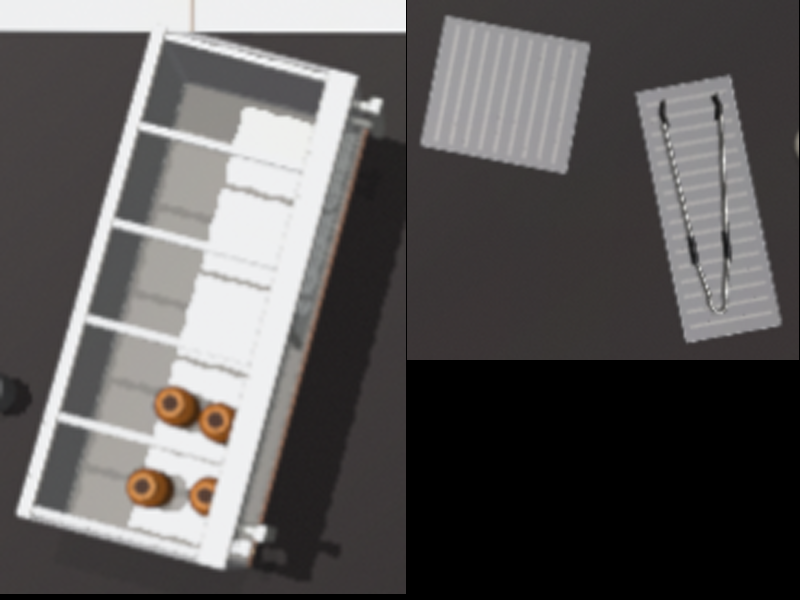

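View pics/c2.png

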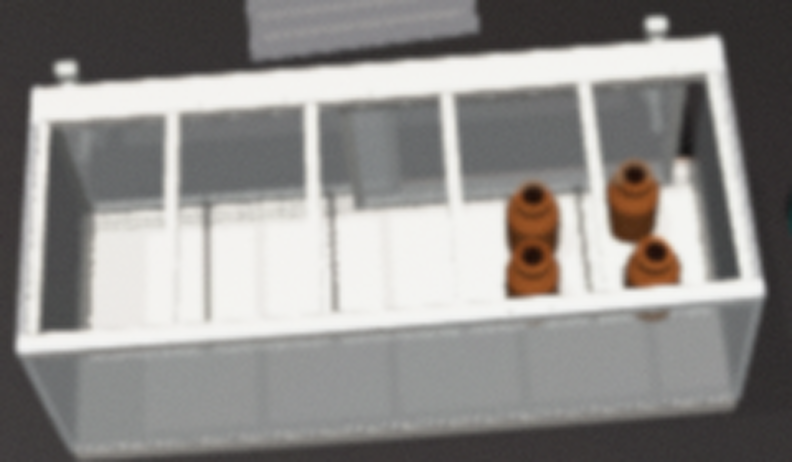

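View pics/c3.png

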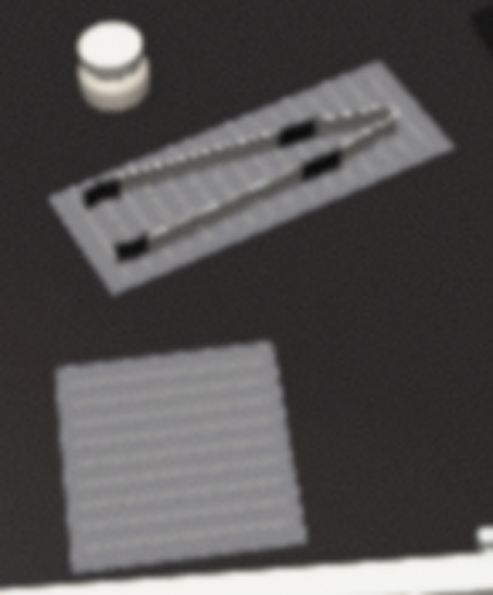

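Crops: the cabinet is seen clearly with its front edge to the right, and the left door's handle is near crop (258,533) in top and (655,24) in scene. The bottle mouths are visible in both views. The tongs' jaws are at the far end, near crop (690,109), and the bow is at (719,311). Next I triangulate.

```bash
python3 - <<'E'
from h import *
T=vision.get_calibration('top'); S=vision.get_calibration('scene')
A=lambda u,v:(180+(u+.5)/2.9-.5,85+(v+.5)/2.9-.5)
B=lambda u,v:(320+(u-407+.5)/2.18-.5,175+(v+.5)/2.18-.5)
C=lambda u,v:(175+(u+.5)/3.3-.5,285+(v+.5)/3.3-.5)
D=lambda u,v:(230+(u+.5)/3.4-.5,135+(v+.5)/3.4-.5)
L={'cab ff':(A(355,75),C(32,90)),'cab fn':(A(225,568),C(722,38)),'cab bn':(A(18,515),C(765,285)),'cab bf':(A(155,30),C(18,350)),
'lh':(A(258,533),C(655,24)),'rh':(A(375,104),C(65,68)),
'b_ff':(A(214,421),C(533,194)),'b_fn':(A(206,494),C(634,174)),'b_bf':(A(174,405),C(535,253)),'b_bn':(A(148,487),C(655,245)),
'dm ff':(B(446,15),D(73,570)),'dm2':(B(590,43),D(57,368)),'dm3':(B(566,173),D(272,342)),'dm4':(B(421,146),D(305,543)),
'tm1':(B(637,93),D(115,294)),'tm2':(B(731,76),D(52,198)),'tm3':(B(780,325),D(380,62)),'tm4':(B(686,342),D(453,148)),
'jawL':(B(663,112),D(132,249)),'jawR':(B(717,106),D(101,192)),'restL':(B(693,250),D(322,165)),'restR':(B(727,245),D(298,132)),'bow':(B(719,311),D(397,118))}
for k,(a,b) in L.items():
    x,r=tri([ray(T,*a),ray(S,*b)]); print(k,x.round(4),np.round(r[0]*1e3,1))
E
```

```text
cab ff [0.9042 0.0419 0.1887] 2.2
cab fn [0.4577 0.1575 0.1863] 4.4
cab bn [0.5061 0.3382 0.1947] 2.9
cab bf [0.9487 0.2226 0.1848] 0.4
lh [0.4911 0.1282 0.1788] 1.8
rh [0.8805 0.0244 0.1774] 2.7
b_ff [0.5984 0.1804 0.0955] 1.9
b_fn [0.5278 0.1882 0.0937] 3.2
b_bf [0.613  0.22   0.0898] 3.3
b_bn [0.5345 0.2435 0.0923] 3.3
dm ff [ 0.7477 -0.0532  0.0038] 3.2
dm2 [ 0.709  -0.2479  0.0031] 3.6
dm3 [ 0.5336 -0.2143  0.0011] 3.2
dm4 [ 0.5713 -0.0196 -0.0022] 2.0
tm1 [ 0.6416 -0.3113 -0.0009] 3.4
tm2 [ 0.6641 -0.4381 -0.0008] 3.9
tm3 [ 0.3322 -0.4959  0.0026] 2.7
tm4 [ 0.309  -0.372  -0.0008] 2.9
jawL [ 0.6153 -0.3438  0.0117] 2.7
jawR [ 0.6229 -0.4153  0.0141] 2.9
restL [ 0.4308 -0.3804  0.0126] 3.3
restR [ 0.4376 -0.4252  0.0139] 3.2
bow [ 0.3494 -0.4124  0.0132] 4.7
```

View pics/wrist1.png

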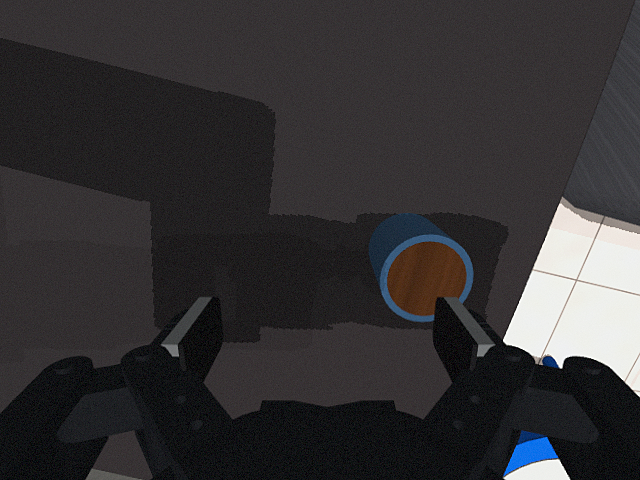

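The heights check out (bottle tops ~0.094, handles ~0.179, mats ~0, tongs 0.013; jaw–origin distance 186 mm). The left door is about 20 mm ajar. The wrist view shows only a blue cup and bare table. Next I plan the move to the handle.

```bash
cat >> h.py <<'E'
from scipy.spatial.transform import Rotation as Ro
YC=np.radians(75.4); C0=np.array([.7042,.190]); XC=np.array([np.cos(YC),np.sin(YC)]); YV=np.array([-XC[1],XC[0]])
TY=YC-np.pi/2
def cab(x,y,z): return np.append(C0+XC*x+YV*y,z)
def tocab(p): d=np.array(p)[:2]-C0; return np.array([d@XC,d@YV,p[2]])
def down(yaw): return Ro.from_euler('z',yaw)*Ro.from_rotvec([np.pi,0,0])
def cur():
    s=monitor.sense(); w,x,y,z=s['eef_rot']; return np.array(s['position']),Ro.from_quat([x,y,z,w])
def plan(wps,claw,mm=.05,deg=9,fmt=True):
    """wps: list of (pos,tool yaw[,mm]); prints rows"""
    p,R=cur(); out=[]
    for w in wps:
        t=np.array(w[0]); m=w[2] if len(w)>2 else mm; Rt=down(w[1])
        d=t-p; rv=(R.inv()*Rt).as_rotvec()
        n=int(max(1,np.ceil(np.linalg.norm(d)/m-1e-6),np.ceil(np.degrees(np.linalg.norm(rv))/deg-1e-6)))
        for i in range(n):
            out.append((R.inv().apply(d/n)/.2,rv/n/np.pi)); R=R*Ro.from_rotvec(rv/n)
        p=t
    for i,(l,r) in enumerate(out):
        print(i,'{"twist":%s,"linear":%s,"claw":%d}'%([round(float(v),4)+0 for v in r],[round(float(v),3)+0 for v in l],claw))
E
python3 - <<'E'
from h import *
print(tocab([.4911,.1282,.18]),tocab([.8805,.0244,.18]))
for b in ([.5984,.1804,.0955],[.5278,.1882,.0937],[.613,.22,.09],[.5345,.2435,.092]): print(tocab(b).round(4))
plan([([.42,-.42,.28],-1.0),(cab(-.117,.1915,.27),TY),(cab(-.117,.1915,.147),TY)],0)
E
```

```text
[-0.11352041  0.19064094  0.18      ] [-0.11581281 -0.21234981  0.18      ]
[-0.036   0.1     0.0955]
[-0.0462  0.1703  0.0937]
[0.006  0.0958 0.09  ]
[0.009  0.1777 0.092 ]
0 {"twist":[0.0, 0.0, -0.0153],"linear":[-0.085, -0.222, -0.035],"claw":0}
1 {"twist":[0.0, 0.0, -0.0153],"linear":[-0.074, -0.226, -0.035],"claw":0}
2 {"twist":[0.0, 0.0, -0.0153],"linear":[-0.063, -0.229, -0.035],"claw":0}
3 {"twist":[0.0, 0.0, -0.0153],"linear":[-0.052, -0.232, -0.035],"claw":0}
4 {"twist":[0.0, 0.0, -0.0153],"linear":[-0.041, -0.234, -0.035],"claw":0}
5 {"twist":[0.0, 0.0, -0.0153],"linear":[-0.03, -0.236, -0.035],"claw":0}
6 {"twist":[0.0, 0.0, -0.0153],"linear":[-0.018, -0.237, -0.035],"claw":0}
7 {"twist":[0.0, 0.0, -0.0216],"linear":[-0.191, -0.16, 0.005],"claw":0}
8 {"twist":[0.0, 0.0, -0.0216],"linear":[-0.18, -0.173, 0.005],"claw":0}
9 {"twist":[0.0, 0.0, -0.0216],"linear":[-0.168, -0.185, 0.005],"claw":0}
10 {"twist":[0.0, 0.0, -0.0216],"linear":[-0.155, -0.196, 0.005],"claw":0}
11 {"twist":[0.0, 0.0, -0.0216],"linear":[-0.142, -0.206, 0.005],"claw":0}
12 {"twist":[0.0, 0.0, -0.0216],"linear":[-0.127, -0.215, 0.005],"claw":0}
13 {"twist":[0.0, 0.0, -0.0216],"linear":[-0.112, -0.223, 0.005],"claw":0}
14 {"twist":[0.0, 0.0, -0.0216],"linear":[-0.097, -0.23, 0.005],"claw":0}
15 {"twist":[0.0, 0.0, -0.0216],"linear":[-0.081, -0.236, 0.005],"claw":0}
16 {"twist":[0.0, 0.0, -0.0216],"linear":[-0.065, -0.241, 0.005],"claw":0}
17 {"twist":[0.0, 0.0, -0.0216],"linear":[-0.049, -0.245, 0.005],"claw":0}
18 {"twist":[0.0, 0.0, 0.0],"linear":[0.0, 0.0, 0.205],"claw":0}
19 {"twist":[0.0, 0.0, 0.0],"linear":[0.0, 0.0, 0.205],"claw":0}
20 {"twist":[0.0, 0.0, 0.0],"linear":[0.0, 0.0, 0.205],"claw":0}
```

Emit:
{"api": "step_arm", "payload": {"rows": [{"twist": [0,0,-0.0153],"linear": [-0.085,-0.222,-0.035],"claw": 0},{"twist": [0,0,-0.0153],"linear": [-0.074,-0.226,-0.035],"claw": 0},{"twist": [0,0,-0.0153],"linear": [-0.063,-0.229,-0.035],"claw": 0},{"twist": [0,0,-0.0153],"linear": [-0.052,-0.232,-0.035],"claw": 0},{"twist": [0,0,-0.0153],"linear": [-0.041,-0.234,-0.035],"claw": 0},{"twist": [0,0,-0.0153],"linear": [-0.03,-0.236,-0.035],"claw": 0},{"twist": [0,0,-0.0153],"linear": [-0.018,-0.237,-0.035],"claw": 0}]}}

```text
time: 1.02
position: [0.4244, -0.415, 0.2792]
eef_rot: [-0.002, 0.879, -0.478, -0.002]
contact_force: [1.1, -0.4, -0.9]
grip_width: 0.0855
```

Emit:
{"api": "step_arm", "payload": {"rows": [{"twist": [0,0,-0.0216],"linear": [-0.191,-0.16,0.005],"claw": 0},{"twist": [0,0,-0.0216],"linear": [-0.18,-0.173,0.005],"claw": 0},{"twist": [0,0,-0.0216],"linear": [-0.168,-0.185,0.005],"claw": 0},{"twist": [0,0,-0.0216],"linear": [-0.155,-0.196,0.005],"claw": 0},{"twist": [0,0,-0.0216],"linear": [-0.142,-0.206,0.005],"claw": 0},{"twist": [0,0,-0.0216],"linear": [-0.127,-0.215,0.005],"claw": 0},{"twist": [0,0,-0.0216],"linear": [-0.112,-0.223,0.005],"claw": 0},{"twist": [0,0,-0.0216],"linear": [-0.097,-0.23,0.005],"claw": 0}]}}

```text
time: 2.02
position: [0.4715, -0.0059, 0.2718]
eef_rot: [-0.002, 0.976, -0.216, -0.001]
contact_force: [0.8, -0.2, -0.6]
grip_width: 0.0854
```

```bash
python3 - <<'E'
from h import *
plan([(cab(-.117,.1915,.25),TY),(cab(-.117,.1915,.147),TY)],0)
E
```

```text
0 {"twist":[-0.0004, 0.0003, -0.0191],"linear":[-0.065, -0.21, 0.037],"claw":0}
1 {"twist":[-0.0004, 0.0003, -0.0191],"linear":[-0.052, -0.214, 0.037],"claw":0}
2 {"twist":[-0.0004, 0.0003, -0.0191],"linear":[-0.039, -0.217, 0.037],"claw":0}
3 {"twist":[0.0, 0.0, 0.0],"linear":[0.0, 0.0, 0.172],"claw":0}
4 {"twist":[0.0, 0.0, 0.0],"linear":[0.0, 0.0, 0.172],"claw":0}
5 {"twist":[0.0, 0.0, 0.0],"linear":[0.0, 0.0, 0.172],"claw":0}
```

Emit:
{"api": "step_arm", "payload": {"rows": [{"twist": [-0.0004,0.0003,-0.0191],"linear": [-0.065,-0.21,0.037],"claw": 0},{"twist": [-0.0004,0.0003,-0.0191],"linear": [-0.052,-0.214,0.037],"claw": 0},{"twist": [-0.0004,0.0003,-0.0191],"linear": [-0.039,-0.217,0.037],"claw": 0},{"twist": [0,0,0],"linear": [0,0,0],"claw": 0}]}}

```text
time: 2.52
position: [0.4887, 0.1323, 0.2491]
eef_rot: [-0.0, 0.993, -0.122, -0.0]
contact_force: [-0.8, -0.2, 0.3]
grip_width: 0.0854
```

```bash
python3 - <<'E'
from h import *
c=vision.get_calibration('wrist'); p,R=cur(); print(p,tocab(p),R.as_matrix().round(3).tolist()); snap('wrist','w2.png')
for q in (cab(-.116,.191,.18),cab(-.116,-.211,.18),cab(-.038,.1,.094)): print(proj(c,q))
plan([(cab(-.117,.1915,.147),TY)],0)
E
```

```text
[0.4886796  0.13232469 0.24909034] [-0.11013901  0.19402288  0.24909034] [[0.97, -0.241, -0.0], [-0.241, -0.97, 0.0], [-0.0, -0.0, -1.0]]
[332.53467627 264.67784411]
[874.28373632 266.83704376]
[445.50677533 138.29532659]
0 {"twist":[0.0, 0.0, 0.001],"linear":[0.004, 0.01, 0.171],"claw":0}
1 {"twist":[0.0, 0.0, 0.001],"linear":[0.004, 0.01, 0.171],"claw":0}
2 {"twist":[0.0, 0.0, 0.001],"linear":[0.004, 0.01, 0.171],"claw":0}
```

View pics/w2.png

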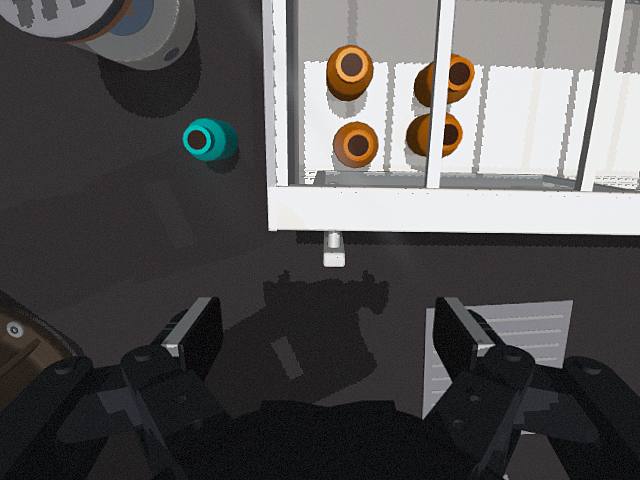

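The wrist view shows the handle top at about (334,258), within 7 px of the prediction. The bottle mouths are at (352,64), (460,73), (358,146) and (451,133). I'll descend and grip the bar.

Emit:
{"api": "step_arm", "payload": {"rows": [{"twist": [0,0,0.001],"linear": [0.004,0.01,0.171],"claw": 0},{"twist": [0,0,0.001],"linear": [0.004,0.01,0.171],"claw": 0},{"twist": [0,0,0.001],"linear": [0.004,0.01,0.171],"claw": 0},{"twist": [0,0,0],"linear": [0,0,0],"claw": 200},{"twist": [0,0,0],"linear": [0,0,0],"claw": 255},{"twist": [0,0,0],"linear": [0,0,0],"claw": 255},{"twist": [0,0,0],"linear": [0,0,0],"claw": 255},{"twist": [0,0,0],"linear": [0,0,0],"claw": 255}], "newtons": 25}}

```text
time: 3.58
position: [0.4913, 0.1205, 0.1491]
eef_rot: [-0.001, 0.991, -0.13, 0.003]
contact_force: [1.5, 1.1, -11.6]
grip_width: 0.0136
```

```bash
python3 - <<'E'
from h import *
T=np.array
p,R=cur(); print(tocab(p)); s=monitor.sense(); print(s['grip_width'],s['contact_force'])
plan([(cab(tocab(p)[0],tocab(p)[1]-.165,p[2]),TY)],255,.03)
E
```

```text
[-0.12088572  0.18854385  0.14908479]
0.013587661880504785 [  1.5324238    1.05934334 -11.63353775]
0 {"twist":[-0.0001, -0.0003, -0.0004],"linear":[0.137, -0.001, 0.001],"claw":255}
1 {"twist":[-0.0001, -0.0003, -0.0004],"linear":[0.137, -0.001, 0.001],"claw":255}
2 {"twist":[-0.0001, -0.0003, -0.0004],"linear":[0.137, -0.001, 0.001],"claw":255}
3 {"twist":[-0.0001, -0.0003, -0.0004],"linear":[0.137, 0.0, 0.0],"claw":255}
4 {"twist":[-0.0001, -0.0003, -0.0004],"linear":[0.137, 0.0, 0.0],"claw":255}
5 {"twist":[-0.0001, -0.0003, -0.0004],"linear":[0.137, 0.0, 0.0],"claw":255}
```

Emit:
{"api": "step_arm", "payload": {"rows": [{"twist": [0,0,0],"linear": [0.135,0,0],"claw": 255},{"twist": [0,0,0],"linear": [0.135,0,0],"claw": 255},{"twist": [0,0,0],"linear": [0.135,0,0],"claw": 255},{"twist": [0,0,0],"linear": [0.135,0,0],"claw": 255},{"twist": [0,0,0],"linear": [0.135,0,0],"claw": 255},{"twist": [0,0,0],"linear": [0.135,0,0],"claw": 255},{"twist": [0,0,0],"linear": [0,0,0],"claw": 255}]}}

```text
time: 4.45
position: [0.6492, 0.079, 0.149]
eef_rot: [-0.0, 0.992, -0.129, -0.0]
contact_force: [1.5, -0.4, -0.0]
grip_width: 0.0134
```

```bash
python3 - <<'E'
from h import *
p,R=cur(); print(tocab(p)); s=monitor.sense(); print(s['grip_width'],s['contact_force'])
E
```

```text
[-0.12128567  0.0252183   0.14902814]
0.013419950695148852 [ 1.47064847 -0.37165884 -0.01364383]
```

Emit:
{"api": "step_arm", "payload": {"rows": [{"twist": [0,0,0],"linear": [0,0,0],"claw": 0},{"twist": [0,0,0],"linear": [0,0,0],"claw": 0},{"twist": [0,0,0],"linear": [0,0,0],"claw": 0},{"twist": [0,0,0],"linear": [0,0,-0.2],"claw": 0},{"twist": [0,0,0],"linear": [0,0,-0.25],"claw": 0},{"twist": [0,0,0],"linear": [0,0,-0.25],"claw": 0}]}}

```text
time: 5.2
position: [0.6456, 0.0799, 0.2896]
eef_rot: [0.0, 0.992, -0.129, -0.005]
contact_force: [0.6, 0.1, 0.1]
grip_width: 0.0854
```

```bash
python3 - <<'E'
from h import *
p,R=cur(); print(p,tocab(p))
T=vision.get_calibration('top')
S=vision.get_calibration('scene')
t=snap('top','top3.png'); s=snap('scene','scene3.png')
b=cv2.resize(t[175:340,320:500],None,fx=2.4,fy=2.4,interpolation=cv2.INTER_CUBIC)
a=cv2.resize(s[135:230,230:375],None,fx=2.4,fy=2.4,interpolation=cv2.INTER_CUBIC)
d=cv2.resize(s[280:380,300:425],None,fx=2.4,fy=2.4,interpolation=cv2.INTER_CUBIC)
c=np.zeros((480,800,3),np.uint8); c[:b.shape[0],:b.shape[1]]=b; c[:a.shape[0],440:440+a.shape[1]]=a; c[235:235+d.shape[0],440:440+d.shape[1]]=d
cv2.imwrite('pics/c4.png',c)
w=vision.get_calibration('wrist')
plan([([.62,-.2,.27],-.8,.06),([.4342,-.4028,.2],-1.446,.06)],0)
E
```

```text
[0.64558792 0.07986876 0.28955653] [-0.12134932  0.02895874  0.28955653]
0 {"twist":[-0.0001, 0.0, 0.0345],"linear":[0.045, 0.278, 0.024],"claw":0}
1 {"twist":[-0.0001, 0.0, 0.0345],"linear":[0.075, 0.271, 0.024],"claw":0}
2 {"twist":[-0.0001, 0.0, 0.0345],"linear":[0.104, 0.261, 0.024],"claw":0}
3 {"twist":[-0.0001, 0.0, 0.0345],"linear":[0.131, 0.249, 0.024],"claw":0}
4 {"twist":[-0.0001, 0.0, 0.0345],"linear":[0.158, 0.233, 0.024],"claw":0}
5 {"twist":[0.0, 0.0, 0.0411],"linear":[0.016, 0.275, 0.07],"claw":0}
6 {"twist":[0.0, 0.0, 0.0411],"linear":[0.051, 0.27, 0.07],"claw":0}
7 {"twist":[0.0, 0.0, 0.0411],"linear":[0.086, 0.261, 0.07],"claw":0}
8 {"twist":[0.0, 0.0, 0.0411],"linear":[0.119, 0.248, 0.07],"claw":0}
9 {"twist":[0.0, 0.0, 0.0411],"linear":[0.15, 0.231, 0.07],"claw":0}
```

View pics/c4.png

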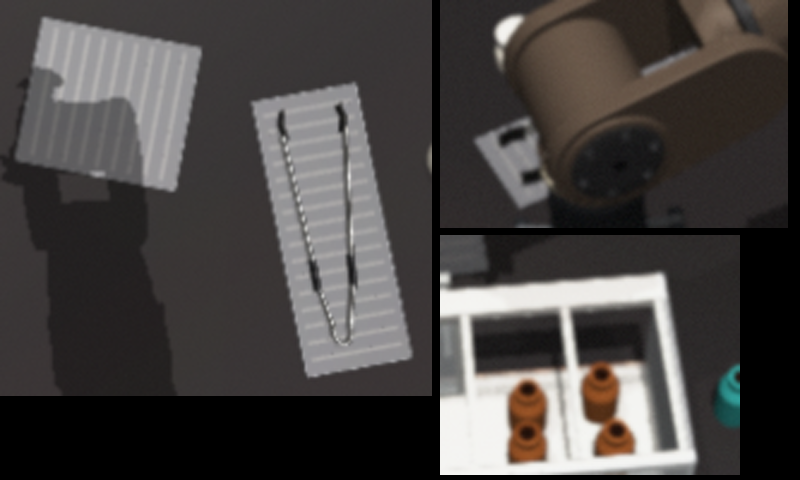

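The tongs are unmoved, with rests at crop (316,277) and (351,270), and the door is open. I'll move above the tongs.

Emit:
{"api": "step_arm", "payload": {"rows": [{"twist": [0,0,0.0345],"linear": [0.045,0.278,0.024],"claw": 0},{"twist": [0,0,0.0345],"linear": [0.075,0.271,0.024],"claw": 0},{"twist": [0,0,0.0345],"linear": [0.104,0.261,0.024],"claw": 0},{"twist": [0,0,0.0345],"linear": [0.131,0.249,0.024],"claw": 0},{"twist": [0,0,0.0345],"linear": [0.158,0.233,0.024],"claw": 0},{"twist": [0,0,0.0411],"linear": [0.016,0.275,0.07],"claw": 0},{"twist": [0,0,0.0411],"linear": [0.051,0.27,0.07],"claw": 0},{"twist": [0,0,0.0411],"linear": [0.086,0.261,0.07],"claw": 0},{"twist": [0,0,0.0411],"linear": [0.119,0.248,0.07],"claw": 0},{"twist": [0,0,0.0411],"linear": [0.15,0.231,0.07],"claw": 0}]}}

```text
time: 6.55
position: [0.4216, -0.4079, 0.194]
eef_rot: [-0.001, 0.74, -0.673, 0.0]
contact_force: [0.9, -0.2, 0.3]
grip_width: 0.0857
```

Emit:
{"api": "step_arm", "payload": {"rows": [{"twist": [0,0,0],"linear": [0,0,0],"claw": 0}]}}

```text
time: 6.68
position: [0.4188, -0.4095, 0.1926]
eef_rot: [-0.001, 0.738, -0.675, -0.001]
contact_force: [0.1, -0.3, 0.1]
grip_width: 0.0854
```

```bash
python3 - <<'E'
from h import *
p,R=cur(); print(p,R.as_euler('zyx'))
w=vision.get_calibration('wrist'); snap('wrist','w3.png'); np.save('w3cal.npy',w,allow_pickle=True)
for q in ([.4342,-.4028,.026],[.6191,-.3796,.026],[.4308,-.3804,.026],[.4376,-.4252,.026]): print(proj(w,q).round(1))
plan([([.4342,-.4028,.2],-1.446)],0)
E
```

```text
[ 0.41883475 -0.40952917  0.19259104] [ 1.48105711e+00 -3.44914429e-05 -3.13845934e+00]
[322.7 202.7]
[313.3 -41.5]
[296.7 204.2]
[348.7 201.1]
0 {"twist":[-0.0003, 0.0008, -0.0103],"linear":[-0.022, -0.073, -0.034],"claw":0}
```

View pics/w3.png

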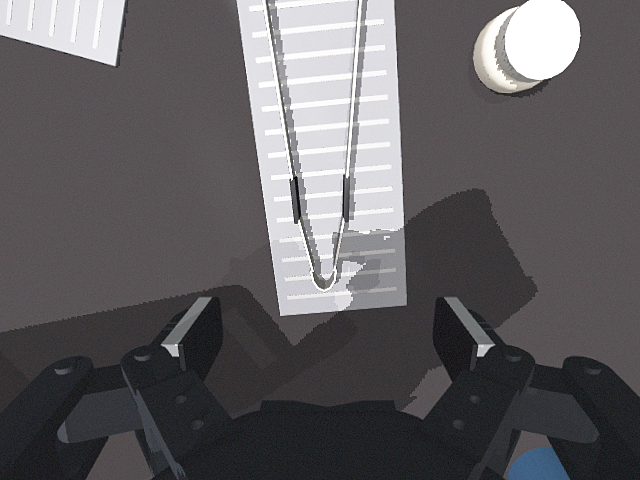

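The wrist view shows rests centred at about (296,199) and (346,197), the bow at (324,287), and the arms at (266,5) and (361,5).

```bash
python3 - <<'E'
from h import *
w=np.load('w3cal.npy',allow_pickle=True).item()
a=[atz(w,u,v,z) for u,v,z in ((296,200,.026),(346,197.5,.026),(324,283,.026),(266,5,.024),(361,5,.024))]
for x in a: print(x.round(4))
o=(a[0]+a[1])/2; m=(a[3]+a[4])/2; d=m-o; print(o,np.arctan2(d[1],d[0]), np.linalg.norm(o-a[2])); d=m-a[2]; y=np.arctan2(d[1],d[0]);print(y,np.linalg.norm(a[0]-a[1]))
plan([(np.append(o[:2],.1),y-np.pi/2),(np.append(o[:2],.004),y-np.pi/2,.033)],0)
E
```

```text
[ 0.4344 -0.3795  0.026 ]
[ 0.4405 -0.4226  0.026 ]
[ 0.3595 -0.4105  0.026 ]
[ 0.5847 -0.3455  0.024 ]
[ 0.5911 -0.4189  0.024 ]
[ 0.43749374 -0.40102878  0.026     ] 0.12464913280302445 0.07861708345002791
0.12341501548967113 0.04347327574392579
0 {"twist":[-0.0002, 0.0004, -0.0049],"linear":[-0.014, -0.045, 0.233],"claw":0}
1 {"twist":[-0.0002, 0.0004, -0.0049],"linear":[-0.014, -0.045, 0.233],"claw":0}
2 {"twist":[0.0, 0.0, 0.0],"linear":[0.0, 0.0, 0.16],"claw":0}
3 {"twist":[0.0, 0.0, 0.0],"linear":[0.0, 0.0, 0.16],"claw":0}
4 {"twist":[0.0, 0.0, 0.0],"linear":[0.0, 0.0, 0.16],"claw":0}
```

Emit:
{"api": "step_arm", "payload": {"rows": [{"twist": [0,0,-0.005],"linear": [-0.014,-0.042,0.233],"claw": 0},{"twist": [0,0,-0.005],"linear": [-0.014,-0.042,0.233],"claw": 0},{"twist": [0,0,0],"linear": [0,0,0.16],"claw": 0},{"twist": [0,0,0],"linear": [0,0,0.16],"claw": 0},{"twist": [0,0,0],"linear": [0,0,0.16],"claw": 0},{"twist": [0,0,0],"linear": [0,0,0],"claw": 60},{"twist": [0,0,0],"linear": [0,0,0],"claw": 90},{"twist": [0,0,0],"linear": [0,0,0],"claw": 90}], "newtons": 20}}

```text
time: 7.72
position: [0.4447, -0.3956, 0.0035]
eef_rot: [-0.001, 0.755, -0.656, 0.004]
contact_force: [-1.0, -0.2, -0.4]
grip_width: 0.0554
```

```bash
python3 - <<'E'
from h import *
p,R=cur(); print(p,R.as_euler('zyx')); s=monitor.sense(); print(s['grip_width'],s['contact_force'])
E
```

```text
[ 0.44472422 -0.39556601  0.00346146] [1.4298796  0.00693018 3.13839127]
0.05540202044064404 [-0.96339415 -0.24040254 -0.37430701]
```

Emit:
{"api": "step_arm", "payload": {"rows": [{"twist": [0,0,0.005],"linear": [0.027,0.043,0],"claw": 70},{"twist": [0,0,0],"linear": [0,0,0],"claw": 70}]}}

```text
time: 7.98
position: [0.4369, -0.4031, 0.0053]
eef_rot: [-0.001, 0.75, -0.662, 0.005]
contact_force: [-0.5, -0.1, 0.3]
grip_width: 0.0618
```

```bash
python3 - <<'E'
from h import *
p,R=cur(); print(p,R.as_euler('zyx')); s=monitor.sense(); print(s['grip_width'],s['contact_force'])
plan([([.4365,-.4015,.004],.1235-np.pi/2)],80)
E
```

```text
[ 0.43693631 -0.40305505  0.00526673] [1.44654466 0.00873135 3.13631597]
0.06177207978752943 [-0.49721992 -0.06759498  0.30999193]
0 {"twist":[-0.0026, -0.002, 0.0002],"linear":[-0.008, 0.001, 0.006],"claw":80}
```

Emit:
{"api": "step_arm", "payload": {"rows": [{"twist": [-0.0026,-0.002,0],"linear": [-0.008,0,0.007],"claw": 85},{"twist": [0,0,0],"linear": [0,0,0],"claw": 100},{"twist": [0,0,0],"linear": [0,0,0],"claw": 114},{"twist": [0,0,0],"linear": [0,0,0],"claw": 114},{"twist": [0,0,0],"linear": [0,0,0],"claw": 114}]}}

```text
time: 8.6
position: [0.4368, -0.4017, 0.0046]
eef_rot: [0.0, 0.75, -0.662, 0.0]
contact_force: [-0.4, 0.8, 1.5]
grip_width: 0.0473
```

```bash
python3 - <<'E'
from h import *
p,R=cur(); print(p,R.as_euler('zyx')); s=monitor.sense(); print(s['grip_width'],s['contact_force'])
plan([([.4365,-.4015,.004],.1235-np.pi/2)],80)
E
```

```text
[ 0.436838   -0.40174526  0.00462658] [ 1.44668985e+00 -1.25014993e-04  3.14108209e+00]
0.04728354871379123 [-0.38051795  0.77686695  1.45598671]
0 {"twist":[0.0001, -0.0002, 0.0002],"linear":[-0.001, 0.002, 0.003],"claw":80}
```

Emit:
{"api": "step_arm", "payload": {"rows": [{"twist": [0,0,0],"linear": [0,0,-0.08],"claw": 114},{"twist": [0,0,0],"linear": [0,0,-0.15],"claw": 114},{"twist": [0,0,0],"linear": [0,0,-0.2],"claw": 114},{"twist": [0,0,0],"linear": [0,0,-0.2],"claw": 114},{"twist": [0,0,0],"linear": [0,0,0],"claw": 114}]}}

```text
time: 9.22
position: [0.4368, -0.4014, 0.1373]
eef_rot: [0.0, 0.75, -0.662, 0.0]
contact_force: [-0.0, -0.5, -1.4]
grip_width: 0.0474
```

```bash
python3 - <<'E'
from h import *
w=np.load('w3cal.npy',allow_pickle=True).item(); W=np.array(w['world_to_cam'])
def mat(R,p): M=np.eye(4); M[:3,:3]=R; M[:3,3]=p; return M
X=W@mat(Ro.from_euler('zyx',[1.48105711,-3.449e-05,-3.13845934]).as_matrix(),[.41883475,-.40952917,.19259104]) # tool->cam
np.save('X.npy',X)
R2=down(np.arctan2(-.241,.970)).as_matrix()
w2=dict(w); w2['world_to_cam']=X@np.linalg.inv(mat(R2,[.4886796,.13232469,.24909034]))
print(proj(w2,cab(-.116,.191,.18)))
T=vision.get_calibration('top'); S=vision.get_calibration('scene')
A=lambda u,v:(180+(u+.5)/2.9-.5,85+(v+.5)/2.9-.5)
C=lambda u,v:(175+(u+.5)/3.3-.5,285+(v+.5)/3.3-.5)
F=lambda u,v:(300+(u-440+.5)/2.4-.5,280+(v-235+.5)/2.4-.5)
for n,a,b,f,v in (('ff',(214,421),(533,194),(527,389),(451,133)),('fn',None,(634,174),(601,373),(358,146)),('bf',(174,405),(535,253),(527,434),(460,73)),('bn',(148,487),(655,245),(617,431),(352,64))):
    rs=[ray(S,*C(*b)),ray(S,*F(*f)),ray(w2,*v)]+([ray(T,*A(*a))] if a else [])
    x,r=tri(rs); print(n,x.round(4),tocab(x).round(4),np.round(np.array(r)*1e3,1), 'wrist z.094',tocab(atz(w2,*v,.094)).round(4),'scene',tocab(atz(S,*C(*b),.094)).round(4),tocab(atz(S,*F(*f),.094)).round(4), tocab(atz(T,*A(*a),.094)).round(4) if a else '')
p,R=cur(); s=monitor.sense(); print(p,s['grip_width'],s['contact_force'])
E
```

```text
[333.2540223 263.626586 ]
ff [0.599  0.1814 0.0974] [-0.0349  0.0997  0.0974] [2.  1.9 2.1 2.2] wrist z.094 [-0.0345  0.0964  0.094 ] scene [-0.0365  0.1019  0.094 ] [-0.0354  0.1013  0.094 ] [-0.036  0.098  0.094]
fn [0.5258 0.1897 0.0956] [-0.0453  0.1725  0.0956] [0.9 0.8 1.7] wrist z.094 [-0.0459  0.1708  0.094 ] scene [-0.0456  0.1734  0.094 ] [-0.046   0.1735  0.094 ] 
bf [0.614  0.2225 0.0927] [0.0087 0.0955 0.0927] [3.5 2.6 3.  4.5] wrist z.094 [0.0106 0.0935 0.094 ] scene [0.0087 0.0989 0.094 ] [0.0118 0.0967 0.094 ] [0.0048 0.0928 0.094 ]
bn [0.5347 0.247  0.0929] [0.0124 0.1783 0.0929] [3.4 4.1 3.2 5.6] wrist z.094 [0.0153 0.1773 0.094 ] scene [0.0103 0.1807 0.094 ] [0.0165 0.1806 0.094 ] [0.0081 0.1745 0.094 ]
[ 0.43680743 -0.40141913  0.13725762] 0.04739653962679064 [-0.00145907 -0.45229804 -1.44057677]
```

```bash
python3 - <<'E'
from h import *
plan([(cab(-.35,.099,.1),TY,.05)],114,deg=7)
E
```

```text
0 {"twist":[0.0, 0.0, -0.0379],"linear":[-0.133, -0.059, 0.019],"claw":114}
1 {"twist":[0.0, 0.0, -0.0379],"linear":[-0.125, -0.074, 0.019],"claw":114}
2 {"twist":[0.0, 0.0, -0.0379],"linear":[-0.115, -0.088, 0.019],"claw":114}
3 {"twist":[0.0, 0.0, -0.0379],"linear":[-0.104, -0.101, 0.019],"claw":114}
4 {"twist":[0.0, 0.0, -0.0379],"linear":[-0.091, -0.113, 0.019],"claw":114}
5 {"twist":[0.0, 0.0, -0.0379],"linear":[-0.077, -0.123, 0.019],"claw":114}
6 {"twist":[0.0, 0.0, -0.0379],"linear":[-0.062, -0.131, 0.019],"claw":114}
7 {"twist":[0.0, 0.0, -0.0379],"linear":[-0.046, -0.138, 0.019],"claw":114}
8 {"twist":[0.0, 0.0, -0.0379],"linear":[-0.029, -0.142, 0.019],"claw":114}
9 {"twist":[0.0, 0.0, -0.0379],"linear":[-0.012, -0.144, 0.019],"claw":114}
```

Emit:
{"api": "step_arm", "payload": {"rows": [{"twist": [0,0,-0.038],"linear": [-0.133,-0.059,0.019],"claw": 114},{"twist": [0,0,-0.038],"linear": [-0.125,-0.074,0.019],"claw": 114},{"twist": [0,0,-0.038],"linear": [-0.115,-0.088,0.019],"claw": 114},{"twist": [0,0,-0.038],"linear": [-0.104,-0.101,0.019],"claw": 114},{"twist": [0,0,-0.038],"linear": [-0.091,-0.113,0.019],"claw": 114},{"twist": [0,0,-0.038],"linear": [-0.077,-0.123,0.019],"claw": 114},{"twist": [0,0,-0.038],"linear": [-0.062,-0.131,0.019],"claw": 114},{"twist": [0,0,-0.038],"linear": [-0.046,-0.138,0.019],"claw": 114},{"twist": [0,0,-0.038],"linear": [-0.029,-0.142,0.019],"claw": 114},{"twist": [0,0,0],"linear": [0,0,0],"claw": 114}]}}

```text
time: 10.48
position: [0.5067, -0.1406, 0.0996]
eef_rot: [-0.001, 0.986, -0.169, -0.003]
contact_force: [-0.2, 0.1, -0.9]
grip_width: 0.0474
```

```bash
python3 - <<'E'
from h import *
p,R=cur(); print(tocab(p)); print(monitor.sense()['grip_width'])
plan([(cab(-.35,.099,.0405),TY,.03)],114,deg=7)
E
```

```text
[-0.36972971  0.10779438  0.09955105]
0.04736790426843836
0 {"twist":[-0.0001, 0.0007, -0.0089],"linear":[0.013, -0.034, 0.098],"claw":114}
1 {"twist":[-0.0001, 0.0007, -0.0089],"linear":[0.013, -0.034, 0.098],"claw":114}
2 {"twist":[-0.0001, 0.0007, -0.0089],"linear":[0.014, -0.033, 0.098],"claw":114}
```

Emit:
{"api": "step_arm", "payload": {"rows": [{"twist": [0,0.0007,-0.009],"linear": [0.013,-0.034,0.098],"claw": 114},{"twist": [0,0.0007,-0.009],"linear": [0.013,-0.034,0.098],"claw": 114},{"twist": [0,0.0007,-0.009],"linear": [0.014,-0.033,0.098],"claw": 114},{"twist": [0,0,0],"linear": [0,0,0],"claw": 114}]}}

```text
time: 10.98
position: [0.5198, -0.1254, 0.0391]
eef_rot: [-0.001, 0.992, -0.129, -0.0]
contact_force: [0.4, 0.8, 0.1]
grip_width: 0.0474
```

```bash
python3 - <<'E'
from h import *
p,R=cur(); print(tocab(p)); print(monitor.sense()['grip_width'])
T=vision.get_calibration('top'); S=vision.get_calibration('scene')
t=snap('top','top5.png'); s=snap('scene','scene5.png')
j=p+R.apply([0,-.185,0])*1; j[2]=p[2]+.01; print(tocab(j),proj(T,j),proj(S,j))
b=cv2.resize(t[180:300,205:345],None,fx=3.5,fy=3.5,interpolation=cv2.INTER_CUBIC)
d=cv2.resize(s[220:390,300:400],None,fx=3,fy=3,interpolation=cv2.INTER_CUBIC)
c=np.zeros((520,800,3),np.uint8); c[:b.shape[0],:b.shape[1]]=b; c[:d.shape[0],495:495+d.shape[1]]=d
cv2.imwrite('pics/c5.png',c)
plan([(cab(-.35,.099,.0405),TY,.03)],114,deg=7)
E
```

```text
[-0.35168818  0.09892969  0.03910129]
0.04738309491864082
[-0.16669009  0.09810984  0.04910129] [300.10627451 242.71139222] [329.44398269 305.77027834]
0 {"twist":[-0.0002, -0.0005, -0.0015],"linear":[-0.004, -0.01, 0.0],"claw":114}
```

View pics/c5.png

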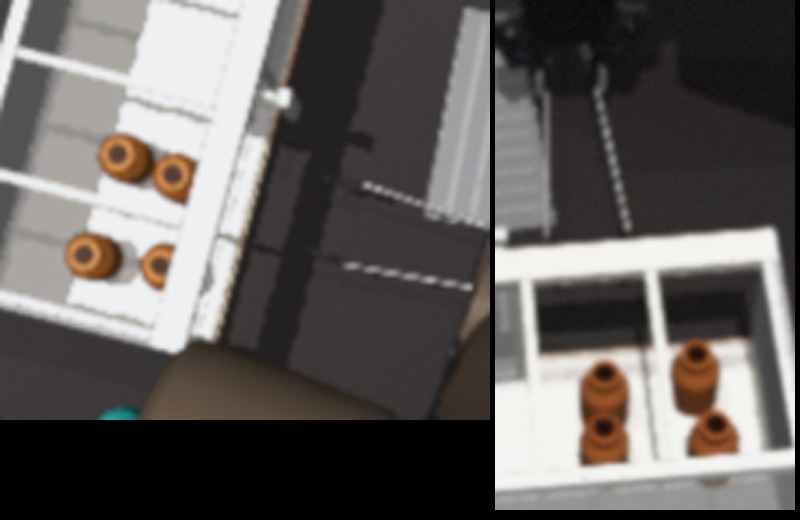

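The jaws lie where predicted (arm ends at crop (362,185) and (344,265), centred on the ff bottle). I'll insert, grip, lift slightly and report.

Emit:
{"api": "step_arm", "payload": {"rows": [{"twist": [-0.0002,-0.0005,-0.0015],"linear": [0,-0.1,-0.005],"claw": 114},{"twist": [0,0,0],"linear": [0,-0.11,0],"claw": 114},{"twist": [0,0,0],"linear": [0,-0.11,0],"claw": 114},{"twist": [0,0,0],"linear": [0,-0.11,0],"claw": 114},{"twist": [0,0,0],"linear": [0,-0.11,0],"claw": 114},{"twist": [0,0,0],"linear": [0,-0.09,0],"claw": 114},{"twist": [0,0,0],"linear": [0,0,0],"claw": 114}]}}

```text
time: 11.95
position: [0.5553, 0.0026, 0.0472]
eef_rot: [0.0, 0.992, -0.129, 0.004]
contact_force: [0.2, -0.4, -0.8]
grip_width: 0.0474
```

```bash
python3 - <<'E'
from h import *
p,R=cur(); print(tocab(p)); s=monitor.sense(); print(s['grip_width'],s['contact_force'])
plan([(cab(-.221,.099,.0405),TY,.03)],114,deg=7)
E
```

```text
[-0.21888557  0.09684892  0.04720186]
0.04737019483962849 [ 0.22358836 -0.44636847 -0.79385421]
0 {"twist":[-0.0002, -0.0023, -0.0014],"linear":[-0.011, 0.011, 0.033],"claw":114}
```

Emit:
{"api": "step_arm", "payload": {"rows": [{"twist": [-0.0002,-0.0023,-0.0014],"linear": [-0.011,0.011,0.033],"claw": 114},{"twist": [0,0,0],"linear": [0,0,0],"claw": 125},{"twist": [0,0,0],"linear": [0,0,0],"claw": 135},{"twist": [0,0,0],"linear": [0,0,0],"claw": 155},{"twist": [0,0,0],"linear": [0,0,0],"claw": 155},{"twist": [0,0,0],"linear": [0,0,0],"claw": 155}], "newtons": 27}}

```text
time: 12.7
position: [0.5521, -0.0005, 0.0403]
eef_rot: [0.0, 0.992, -0.128, -0.001]
contact_force: [-0.3, 1.0, -1.2]
grip_width: 0.0414
```

```bash
python3 - <<'E'
from h import *
p,R=cur(); print(tocab(p)); s=monitor.sense(); print(s['grip_width'],s['contact_force'])
plan([(cab(-.221,.099,.0525),TY,.03)],155,deg=7)
E
```

```text
[-0.22270507  0.09917205  0.04028192]
0.041360238040602 [-0.26541009  0.95254835 -1.17282773]
0 {"twist":[0.0001, 0.0003, -0.0006],"linear":[0.001, -0.009, -0.061],"claw":155}
```

Emit:
{"api": "step_arm", "payload": {"rows": [{"twist": [0,0,0],"linear": [0,0,-0.04],"claw": 155},{"twist": [0,0,0],"linear": [0,0,-0.06],"claw": 155},{"twist": [0,0,0],"linear": [0,0,0],"claw": 155},{"twist": [0,0,0],"linear": [0,0.1,0],"claw": 155},{"twist": [0,0,0],"linear": [0,0.11,0],"claw": 155},{"twist": [0,0,0],"linear": [0,0.11,0],"claw": 155},{"twist": [0,0,0],"linear": [0,0.11,0],"claw": 155},{"twist": [0,0,0],"linear": [0,0.11,0],"claw": 155},{"twist": [0,0,0],"linear": [0,0.09,0],"claw": 155},{"twist": [0,0,0],"linear": [0,0,0],"claw": 155}]}}

```text
time: 13.95
position: [0.5169, -0.1312, 0.0617]
eef_rot: [0.0, 0.992, -0.128, -0.001]
contact_force: [0.7, 0.4, -1.0]
grip_width: 0.0415
```

```bash
python3 - <<'E'
from h import *
p,R=cur(); print(tocab(p)); s=monitor.sense(); print(s['grip_width'],s['contact_force'],s['moment'])
# drying mat frame
M=np.array([[.7477,-.0532],[.709,-.2479],[.5336,-.2143],[.5713,-.0196]]); c=M.mean(0); 
d=(M[0]-M[1]+M[3]-M[2]); my=np.arctan2(d[1],d[0]); print('mat',c,np.degrees(my),tocab(np.append(c,0)))
ux=np.array([np.cos(my),np.sin(my)]); uy=np.array([-ux[1],ux[0]])
for x,y in ((.045,-.043),(.045,.043),(-.05,-.043),(-.05,.043)):
    b=np.append(c+ux*x+uy*y,0); print(x,y,b,tocab(b).round(4))
E
```

```text
[-0.35800491  0.10029008  0.06165558]
0.04153984001769299 [ 0.68056703  0.43027023 -1.00905348] [-0.11428649 -0.00622261  0.00124117]
mat [ 0.6404  -0.13375] 78.89960932597083 [-0.32937787 -0.01986761  0.        ]
0.045 -0.043 [ 0.69125932 -0.09787062  0.        ] [-0.2818 -0.06    0.    ]
0.045 0.043 [ 0.60686826 -0.08131316  0.        ] [-0.2871  0.0258  0.    ]
-0.05 -0.043 [ 0.6729691 -0.1910933  0.       ] [-0.3767 -0.0658  0.    ]
-0.05 0.043 [ 0.58857804 -0.17453584  0.        ] [-0.3819  0.02    0.    ]
```

```bash
python3 - <<'E'
from h import *
plan([(cab(-.468,-.06,.1),TY,.033),(cab(-.468,-.06,.04),TY,.02)],155,deg=7)
E
```

```text
0 {"twist":[0.0, 0.0001, -0.0001],"linear":[0.115, 0.078, -0.027],"claw":155}
1 {"twist":[0.0, 0.0001, -0.0001],"linear":[0.115, 0.078, -0.027],"claw":155}
2 {"twist":[0.0, 0.0001, -0.0001],"linear":[0.115, 0.078, -0.027],"claw":155}
3 {"twist":[0.0, 0.0001, -0.0001],"linear":[0.115, 0.078, -0.027],"claw":155}
4 {"twist":[0.0, 0.0001, -0.0001],"linear":[0.115, 0.078, -0.027],"claw":155}
5 {"twist":[0.0, 0.0001, -0.0001],"linear":[0.115, 0.078, -0.027],"claw":155}
6 {"twist":[0.0, 0.0001, -0.0001],"linear":[0.115, 0.079, -0.027],"claw":155}
7 {"twist":[0.0, 0.0, 0.0],"linear":[0.0, 0.0, 0.1],"claw":155}
8 {"twist":[0.0, 0.0, 0.0],"linear":[0.0, 0.0, 0.1],"claw":155}
9 {"twist":[0.0, 0.0, 0.0],"linear":[0.0, 0.0, 0.1],"claw":155}
```

Emit:
{"api": "step_arm", "payload": {"rows": [{"twist": [0,0,0],"linear": [0.1,0.07,-0.03],"claw": 155},{"twist": [0,0,0],"linear": [0.115,0.078,-0.03],"claw": 155},{"twist": [0,0,0],"linear": [0.115,0.078,-0.03],"claw": 155},{"twist": [0,0,0],"linear": [0.115,0.078,-0.03],"claw": 155},{"twist": [0,0,0],"linear": [0.115,0.078,-0.02],"claw": 155},{"twist": [0,0,0],"linear": [0.115,0.078,0],"claw": 155},{"twist": [0,0,0],"linear": [0.09,0.06,0],"claw": 155},{"twist": [0,0,0],"linear": [0,0,0.05],"claw": 155},{"twist": [0,0,0],"linear": [0,0,0.05],"claw": 155},{"twist": [0,0,0],"linear": [0,0,0],"claw": 155}]}}

```text
time: 15.2
position: [0.6399, -0.27, 0.0664]
eef_rot: [-0.001, 0.992, -0.126, -0.004]
contact_force: [-0.0, 0.2, -2.1]
grip_width: 0.0412
```

```bash
python3 - <<'E'
from h import *
p,R=cur(); print(tocab(p)); s=monitor.sense(); print(s['grip_width'],s['contact_force'],s['moment'])
plan([(cab(-.468,-.06,.025),TY,.02)],155,deg=7)
E
```

```text
[-0.46135215 -0.053703    0.06642913]
0.04123141582731165 [-0.02321666  0.19799803 -2.05388658] [-0.14112219 -0.01719326  0.00414506]
0 {"twist":[-0.0001, 0.0008, 0.0001],"linear":[0.011, 0.011, 0.069],"claw":155}
1 {"twist":[-0.0001, 0.0008, 0.0001],"linear":[0.011, 0.011, 0.069],"claw":155}
2 {"twist":[-0.0001, 0.0008, 0.0001],"linear":[0.011, 0.011, 0.069],"claw":155}
```

Emit:
{"api": "step_arm", "payload": {"rows": [{"twist": [0,0.0008,0],"linear": [0.011,0.011,0.06],"claw": 155},{"twist": [0,0.0008,0],"linear": [0.011,0.011,0.065],"claw": 155},{"twist": [0,0.0008,0],"linear": [0.011,0.011,0.065],"claw": 155},{"twist": [0,0,0],"linear": [0,0,0],"claw": 155},{"twist": [0,0,0],"linear": [0,0,0],"claw": 155}]}}

```text
time: 15.82
position: [0.6443, -0.2777, 0.0253]
eef_rot: [-0.001, 0.992, -0.126, -0.0]
contact_force: [0.3, -1.0, -1.6]
grip_width: 0.0417
```

```bash
python3 - <<'E'
from h import *
p,R=cur(); print(tocab(p)); s=monitor.sense(); print(s['grip_width'],s['contact_force'],s['moment'])
plan([(cab(-.468,-.06,.021),TY,.02)],155,deg=7)
E
```

```text
[-0.46769216 -0.05991771  0.02534843]
0.04169219092899608 [ 0.3137627  -0.99335822 -1.5526052 ] [-0.10384264  0.02653748  0.03996722]
0 {"twist":[-0.0004, 0.0001, 0.0005],"linear":[0.0, 0.002, 0.022],"claw":155}
```

Emit:
{"api": "step_arm", "payload": {"rows": [{"twist": [0,0,0],"linear": [0,0,0.018],"claw": 155},{"twist": [0,0,0],"linear": [0,0,0],"claw": 155}]}}

```text
time: 16.08
position: [0.6445, -0.2778, 0.0222]
eef_rot: [-0.0, 0.992, -0.126, 0.0]
contact_force: [0.6, 0.6, -2.1]
grip_width: 0.0415
```

```bash
python3 - <<'E'
from h import *
p,R=cur(); print(tocab(p)); s=monitor.sense(); print(s['grip_width'],s['contact_force'],s['moment'])
E
```

```text
[-0.46769293 -0.06018383  0.02218109]
0.04151157222296095 [ 0.6494339   0.55166604 -2.06357474] [-0.09894259  0.01309778  0.0214682 ]
```

Emit:
{"api": "step_arm", "payload": {"rows": [{"twist": [0,0,0],"linear": [0,0,0.012],"claw": 155},{"twist": [0,0,0],"linear": [0,0,0],"claw": 155}]}}

```text
time: 16.32
position: [0.6448, -0.2778, 0.0202]
eef_rot: [-0.0, 0.992, -0.126, 0.001]
contact_force: [0.8, 0.2, -0.3]
grip_width: 0.0412
```

```bash
python3 - <<'E'
from h import *
p,R=cur(); print(tocab(p)); s=monitor.sense(); print(s['grip_width'],s['contact_force'],s['moment'])
w=vision.get_calibration('wrist')
im=snap('scene','scene6.png'); print(monitor.sense()['moment'])
cv2.imwrite('pics/c6.png',cv2.resize(im[170:330,230:390],None,fx=3.7,fy=3.7,interpolation=cv2.INTER_CUBIC))
E
```

```text
[-0.46763184 -0.06044393  0.02022404]
0.04116056373085299 [ 0.84905985  0.1863761  -0.30986532] [ 0.06006776  0.01387714 -0.00251885]
[ 0.04926011 -0.0097331  -0.03365064]
```

View pics/c6.png

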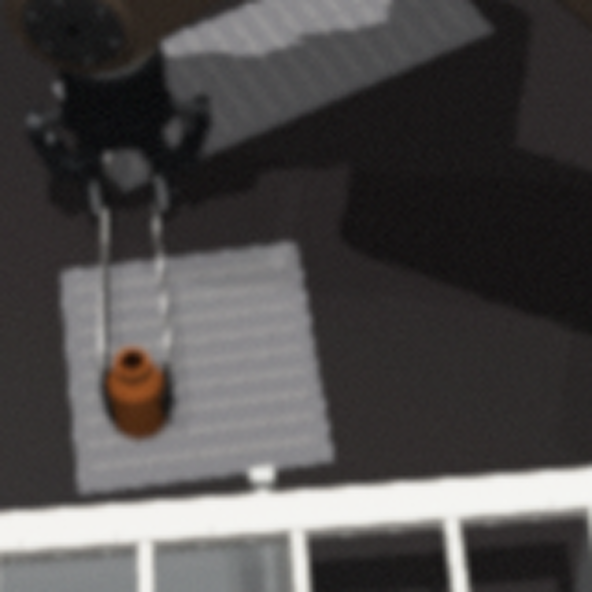

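The picture shows the bottle standing on the mat within the jaws, and the moment has changed sign, so it is on the mat. I'll release and back out.

Emit:
{"api": "step_arm", "payload": {"rows": [{"twist": [0,0,0],"linear": [0,0,0],"claw": 135},{"twist": [0,0,0],"linear": [0,0,0],"claw": 120},{"twist": [0,0,0],"linear": [0,0,0],"claw": 114},{"twist": [0,0,0],"linear": [0,0,0],"claw": 114},{"twist": [0,0,0],"linear": [0,0.1,-0.005],"claw": 114},{"twist": [0,0,0],"linear": [0,0.13,0],"claw": 114},{"twist": [0,0,0],"linear": [0,0.13,-0.02],"claw": 114},{"twist": [0,0,0],"linear": [0,0.05,-0.2],"claw": 114},{"twist": [0,0,0],"linear": [0,0,-0.22],"claw": 114},{"twist": [0,0,0],"linear": [0,0,0],"claw": 114}]}}

```text
time: 17.62
position: [0.6203, -0.3692, 0.1122]
eef_rot: [0.0, 0.992, -0.128, 0.001]
contact_force: [0.8, -0.5, -1.3]
grip_width: 0.0474
```

```bash
python3 - <<'E'
from h import *
p,R=cur(); print(tocab(p)); s=monitor.sense(); print(s['grip_width'],s['contact_force'],s['moment'])
plan([(cab(-.37,.172,.1),TY,.05),(cab(-.36,.172,.043),TY,.03)],114,deg=7)
E
```

```text
[-0.56230082 -0.05977752  0.11224664]
0.04739209024954824 [ 0.8450508  -0.52006927 -1.2825066 ] [-0.02210719  0.00219304 -0.00339324]
0 {"twist":[0.0, -0.0001, -0.0001],"linear":[-0.166, -0.137, 0.008],"claw":114}
1 {"twist":[0.0, -0.0001, -0.0001],"linear":[-0.166, -0.137, 0.008],"claw":114}
2 {"twist":[0.0, -0.0001, -0.0001],"linear":[-0.166, -0.137, 0.009],"claw":114}
3 {"twist":[0.0, -0.0001, -0.0001],"linear":[-0.166, -0.137, 0.009],"claw":114}
4 {"twist":[0.0, -0.0001, -0.0001],"linear":[-0.166, -0.137, 0.009],"claw":114}
5 {"twist":[0.0, -0.0001, -0.0001],"linear":[-0.166, -0.137, 0.009],"claw":114}
6 {"twist":[0.0, -0.0001, -0.0001],"linear":[-0.166, -0.137, 0.009],"claw":114}
7 {"twist":[0.0, 0.0, 0.0],"linear":[0.0, -0.025, 0.143],"claw":114}
8 {"twist":[0.0, 0.0, 0.0],"linear":[0.0, -0.025, 0.143],"claw":114}
```

Emit:
{"api": "step_arm", "payload": {"rows": [{"twist": [0,0,0],"linear": [-0.16,-0.13,0],"claw": 114},{"twist": [0,0,0],"linear": [-0.166,-0.137,0],"claw": 114},{"twist": [0,0,0],"linear": [-0.166,-0.137,0],"claw": 114},{"twist": [0,0,0],"linear": [-0.166,-0.137,0.01],"claw": 114},{"twist": [0,0,0],"linear": [-0.166,-0.137,0.01],"claw": 114},{"twist": [0,0,0],"linear": [-0.166,-0.137,0.02],"claw": 114},{"twist": [0,0,0],"linear": [-0.15,-0.12,0.02],"claw": 114},{"twist": [0,0,0],"linear": [0,0,0.14],"claw": 114},{"twist": [0,0,0],"linear": [0,0,0.14],"claw": 114},{"twist": [0,0,0],"linear": [0,0,0],"claw": 114}]}}

```text
time: 18.88
position: [0.4372, -0.1314, 0.0373]
eef_rot: [-0.001, 0.991, -0.133, -0.002]
contact_force: [-0.4, 0.2, -1.4]
grip_width: 0.0474
```

```bash
python3 - <<'E'
from h import *
p,R=cur(); print(tocab(p)); s=monitor.sense(); print(s['grip_width'],s['contact_force'],s['moment'])
plan([(cab(-.345,.172,.0405),TY,.03)],114,deg=7)
E
```

```text
[-0.37837559  0.17737026  0.03734511]
0.047358197545887375 [-0.36167526  0.16444668 -1.35418044] [0.05216598 0.01385582 0.03721159]
0 {"twist":[-0.0002, 0.0007, -0.0018],"linear":[0.012, -0.084, -0.008],"claw":114}
1 {"twist":[-0.0002, 0.0007, -0.0018],"linear":[0.013, -0.084, -0.008],"claw":114}
```

Emit:
{"api": "step_arm", "payload": {"rows": [{"twist": [-0.0002,0.0007,-0.0018],"linear": [0.012,-0.084,-0.005],"claw": 114},{"twist": [-0.0002,0.0007,-0.0018],"linear": [0.013,-0.07,-0.005],"claw": 114},{"twist": [0,0,0],"linear": [0,0,0],"claw": 114}]}}

```text
time: 19.25
position: [0.4517, -0.102, 0.0411]
eef_rot: [0.0, 0.992, -0.127, 0.001]
contact_force: [0.4, 0.2, -1.1]
grip_width: 0.0473
```

```bash
python3 - <<'E'
from h import *
p,R=cur(); print(tocab(p)); s=monitor.sense(); print(s['grip_width'],s['contact_force'],s['moment'])
plan([(cab(-.2325,.172,.0405),TY,.022)],114,deg=7)
E
```

```text
[-0.34624894  0.17073794  0.04108577]
0.04732876824685357 [ 0.39325154  0.18999483 -1.05877195] [ 0.03437448 -0.00262455 -0.04279066]
0 {"twist":[0.0, -0.0001, 0.0],"linear":[-0.001, -0.095, 0.0],"claw":114}
1 {"twist":[0.0, -0.0001, 0.0],"linear":[-0.001, -0.095, 0.0],"claw":114}
2 {"twist":[0.0, -0.0001, 0.0],"linear":[-0.001, -0.095, 0.0],"claw":114}
3 {"twist":[0.0, -0.0001, 0.0],"linear":[-0.001, -0.095, 0.0],"claw":114}
4 {"twist":[0.0, -0.0001, 0.0],"linear":[-0.001, -0.095, 0.0],"claw":114}
5 {"twist":[0.0, -0.0001, 0.0],"linear":[-0.001, -0.095, 0.0],"claw":114}
```

Emit:
{"api": "step_arm", "payload": {"rows": [{"twist": [0,0,0],"linear": [-0.001,-0.08,0.003],"claw": 114},{"twist": [0,0,0],"linear": [-0.001,-0.095,0.006],"claw": 114},{"twist": [0,0,0],"linear": [-0.001,-0.095,0.006],"claw": 114},{"twist": [0,0,0],"linear": [-0.001,-0.095,0.006],"claw": 114},{"twist": [0,0,0],"linear": [-0.001,-0.095,0.006],"claw": 114},{"twist": [0,0,0],"linear": [-0.001,-0.085,0.003],"claw": 114},{"twist": [0,0,0],"linear": [0,0,0],"claw": 114}]}}

```text
time: 20.12
position: [0.4796, 0.0112, 0.0366]
eef_rot: [0.001, 0.992, -0.126, 0.003]
contact_force: [0.0, 0.1, -0.5]
grip_width: 0.0474
```

```bash
python3 - <<'E'
from h import *
p,R=cur(); print(tocab(p)); s=monitor.sense(); print(s['grip_width'],s['contact_force'],s['moment'])
plan([(cab(-.2315,.172,.0405),TY,.022)],114,deg=7)
E
```

```text
[-0.22961388  0.17228403  0.03657224]
0.047379913551724655 [ 0.02427324  0.09168787 -0.54675397] [ 0.02188778 -0.01280566  0.00100266]
0 {"twist":[0.0001, -0.0018, 0.0004],"linear":[0.002, 0.009, -0.02],"claw":114}
```

Emit:
{"api": "step_arm", "payload": {"rows": [{"twist": [0,-0.0018,0],"linear": [0.001,0.009,-0.02],"claw": 114},{"twist": [0,0,0],"linear": [0,0,0],"claw": 125},{"twist": [0,0,0],"linear": [0,0,0],"claw": 135},{"twist": [0,0,0],"linear": [0,0,0],"claw": 155},{"twist": [0,0,0],"linear": [0,0,0],"claw": 155},{"twist": [0,0,0],"linear": [0,0,0],"claw": 155}]}}

```text
time: 20.88
position: [0.4789, 0.0083, 0.0412]
eef_rot: [0.0, 0.992, -0.127, -0.0]
contact_force: [-0.4, 0.7, -0.8]
grip_width: 0.0416
```

Emit:
{"api": "step_arm", "payload": {"rows": [{"twist": [0,0,0],"linear": [0,0,-0.04],"claw": 155},{"twist": [0,0,0],"linear": [0,0,-0.06],"claw": 155},{"twist": [0,0,0],"linear": [0,0,0],"claw": 155},{"twist": [0,0,0],"linear": [0,0.1,0],"claw": 155},{"twist": [0,0,0],"linear": [0,0.11,0],"claw": 155},{"twist": [0,0,0],"linear": [0,0.11,0],"claw": 155},{"twist": [0,0,0],"linear": [0,0.11,0],"claw": 155},{"twist": [0,0,0],"linear": [0,0.11,0],"claw": 155},{"twist": [0,0,0],"linear": [0,0.07,0],"claw": 155},{"twist": [0,0,0],"linear": [0,0,0],"claw": 155}]}}

```text
time: 22.12
position: [0.4477, -0.1132, 0.0637]
eef_rot: [0.0, 0.992, -0.126, 0.001]
contact_force: [0.1, 0.3, -2.0]
grip_width: 0.0416
```

```bash
python3 - <<'E'
from h import *
p,R=cur(); print(tocab(p)); s=monitor.sense(); print(s['grip_width'],s['contact_force'],s['moment'])
plan([(cab(tocab(p)[0]-.01,tocab(p)[1]-.02,.12),TY,.03),(cab(-.473,.026,.115),TY,.035)],155,deg=7)
E
```

```text
[-0.35805705  0.17176537  0.06374254]
0.041557969916021176 [ 0.11846254  0.28479625 -1.99524672] [-0.18180121  0.06566343  0.03912673]
0 {"twist":[0.0001, -0.0002, 0.0001],"linear":[0.034, 0.017, -0.094],"claw":155}
1 {"twist":[0.0001, -0.0002, 0.0001],"linear":[0.033, 0.017, -0.094],"claw":155}
2 {"twist":[0.0001, -0.0002, 0.0001],"linear":[0.033, 0.017, -0.094],"claw":155}
3 {"twist":[0.0, 0.0, 0.0],"linear":[0.126, 0.105, 0.005],"claw":155}
4 {"twist":[0.0, 0.0, 0.0],"linear":[0.126, 0.105, 0.005],"claw":155}
5 {"twist":[0.0, 0.0, 0.0],"linear":[0.126, 0.105, 0.005],"claw":155}
6 {"twist":[0.0, 0.0, 0.0],"linear":[0.126, 0.105, 0.005],"claw":155}
7 {"twist":[0.0, 0.0, 0.0],"linear":[0.126, 0.105, 0.005],"claw":155}
```

Emit:
{"api": "step_arm", "payload": {"rows": [{"twist": [0,0,0],"linear": [0.034,0.02,-0.08],"claw": 155},{"twist": [0,0,0],"linear": [0.033,0.02,-0.08],"claw": 155},{"twist": [0,0,0],"linear": [0.06,0.05,-0.03],"claw": 155},{"twist": [0,0,0],"linear": [0.126,0.105,0],"claw": 155},{"twist": [0,0,0],"linear": [0.126,0.105,0],"claw": 155},{"twist": [0,0,0],"linear": [0.126,0.105,0],"claw": 155},{"twist": [0,0,0],"linear": [0.12,0.105,0],"claw": 155},{"twist": [0,0,0],"linear": [0.06,0.05,0.03],"claw": 155},{"twist": [0,0,0],"linear": [0,0,0],"claw": 155}]}}

```text
time: 23.25
position: [0.557, -0.258, 0.094]
eef_rot: [-0.0, 0.992, -0.125, -0.001]
contact_force: [-0.8, -0.0, -2.9]
grip_width: 0.0414
```

```bash
python3 - <<'E'
from h import *
p,R=cur(); print(tocab(p)); s=monitor.sense(); print(s['grip_width'],s['contact_force'],s['moment'])
plan([(cab(-.473,.026,.026),TY,.018)],155,deg=7)
E
```

```text
[-0.47059993  0.02956822  0.09399471]
0.04138636811825409 [-0.75379462 -0.03953189 -2.91005001] [-0.19290678  0.0598257   0.04569876]
0 {"twist":[0.0, 0.0001, 0.0004],"linear":[0.005, 0.003, 0.085],"claw":155}
1 {"twist":[0.0, 0.0001, 0.0004],"linear":[0.005, 0.003, 0.085],"claw":155}
2 {"twist":[0.0, 0.0001, 0.0004],"linear":[0.005, 0.003, 0.085],"claw":155}
3 {"twist":[0.0, 0.0001, 0.0004],"linear":[0.004, 0.003, 0.085],"claw":155}
```

Emit:
{"api": "step_arm", "payload": {"rows": [{"twist": [0,0,0.0004],"linear": [0.005,0.003,0.07],"claw": 155},{"twist": [0,0,0.0004],"linear": [0.005,0.003,0.085],"claw": 155},{"twist": [0,0,0.0004],"linear": [0.005,0.003,0.085],"claw": 155},{"twist": [0,0,0],"linear": [0.004,0.003,0.07],"claw": 155},{"twist": [0,0,0],"linear": [0,0,0],"claw": 155}]}}

```text
time: 23.88
position: [0.5583, -0.2585, 0.0263]
eef_rot: [-0.001, 0.992, -0.126, -0.002]
contact_force: [-0.4, 0.5, -1.9]
grip_width: 0.0416
```

```bash
python3 - <<'E'
from h import *
p,R=cur(); print(tocab(p)); s=monitor.sense(); print(s['grip_width'],s['contact_force'],s['moment'])
plan([(cab(-.473,.026,.0212),TY,.018)],155,deg=7)
E
```

```text
[-0.47076601  0.02811256  0.0263093 ]
0.0416215921643729 [-0.3635309   0.49024174 -1.92834487] [-0.1265511   0.01068714  0.01562964]
0 {"twist":[-0.0004, 0.0016, 0.0008],"linear":[0.011, 0.011, 0.025],"claw":155}
```

Emit:
{"api": "step_arm", "payload": {"rows": [{"twist": [-0.0004,0.0016,0],"linear": [0.008,0.008,0.015],"claw": 155},{"twist": [0,0,0],"linear": [0,0,0.012],"claw": 155},{"twist": [0,0,0],"linear": [0,0,0],"claw": 155}]}}

```text
time: 24.25
position: [0.5599, -0.2606, 0.0216]
eef_rot: [0.0, 0.992, -0.126, 0.001]
contact_force: [-0.8, 0.8, 0.0]
grip_width: 0.042
```

```bash
python3 - <<'E'
from h import *
p,R=cur(); print(tocab(p)); s=monitor.sense(); print(s['grip_width'],s['contact_force'],s['moment'])
E
```

```text
[-0.47239183  0.02605983  0.02162375]
0.042028001066152794 [-0.77711423  0.80216938  0.03201053] [0.27239325 0.07288905 0.09132019]
```

Emit:
{"api": "step_arm", "payload": {"rows": [{"twist": [0,0,0],"linear": [0,0,0],"claw": 135},{"twist": [0,0,0],"linear": [0,0,0],"claw": 120},{"twist": [0,0,0],"linear": [0,0,0],"claw": 114},{"twist": [0,0,0],"linear": [0,0,0],"claw": 114},{"twist": [0,0,0],"linear": [0,0.1,-0.005],"claw": 114},{"twist": [0,0,0],"linear": [0,0.13,0],"claw": 114},{"twist": [0,0,0],"linear": [0,0.13,-0.02],"claw": 114},{"twist": [0,0,0],"linear": [0,0.05,-0.2],"claw": 114},{"twist": [0,0,0],"linear": [0,0,-0.24],"claw": 114},{"twist": [0,0,0],"linear": [0,0,0],"claw": 114}]}}

```text
time: 25.5
position: [0.537, -0.3486, 0.1178]
eef_rot: [0.001, 0.992, -0.127, 0.002]
contact_force: [-0.7, -0.1, -1.8]
grip_width: 0.047
```

```bash
python3 - <<'E'
from h import *
p,R=cur(); print(tocab(p)); s=monitor.sense(); print(s['grip_width'],s['contact_force'],s['moment'])
plan([(cab(-.36,.105,.11),TY,.05),(cab(-.36,.105,.043),TY,.035)],114,deg=7)
E
```

```text
[-0.56330385  0.02602456  0.11783835]
0.04703489719535664 [-0.70207094 -0.14477486 -1.84356426] [ 0.02285487  0.02343384 -0.02902057]
0 {"twist":[0.0001, -0.0002, 0.0],"linear":[-0.079, -0.203, 0.007],"claw":114}
1 {"twist":[0.0001, -0.0002, 0.0],"linear":[-0.079, -0.203, 0.007],"claw":114}
2 {"twist":[0.0001, -0.0002, 0.0],"linear":[-0.079, -0.203, 0.008],"claw":114}
3 {"twist":[0.0001, -0.0002, 0.0],"linear":[-0.079, -0.203, 0.008],"claw":114}
4 {"twist":[0.0001, -0.0002, 0.0],"linear":[-0.079, -0.203, 0.008],"claw":114}
5 {"twist":[0.0, 0.0, 0.0],"linear":[0.0, 0.0, 0.168],"claw":114}
6 {"twist":[0.0, 0.0, 0.0],"linear":[0.0, 0.0, 0.168],"claw":114}
```

Emit:
{"api": "step_arm", "payload": {"rows": [{"twist": [0,0,0],"linear": [-0.1,-0.15,0],"claw": 114},{"twist": [0,0,0],"linear": [-0.11,-0.18,0],"claw": 114},{"twist": [0,0,0],"linear": [-0.1,-0.19,0],"claw": 114},{"twist": [0,0,0],"linear": [-0.07,-0.19,0.01],"claw": 114},{"twist": [0,0,0],"linear": [-0.015,-0.17,0.01],"claw": 114},{"twist": [0,0,0],"linear": [0,-0.08,0.01],"claw": 114},{"twist": [0,0,0],"linear": [0,0,0],"claw": 114}]}}

```text
time: 26.38
position: [0.5054, -0.1418, 0.1068]
eef_rot: [0.001, 0.992, -0.129, -0.0]
contact_force: [-0.4, -0.5, -0.8]
grip_width: 0.0471
```

```bash
python3 - <<'E'
from h import *
p,R=cur(); print(tocab(p)); s=monitor.sense(); print(s['grip_width'],s['contact_force'],s['moment'])
plan([(cab(-.355,.1,.0415),TY,.035)],114,deg=7)
E
```

```text
[-0.37119944  0.10879446  0.10683313]
0.04713607438739485 [-0.43072888 -0.48885412 -0.7759935 ] [-0.00067342 -0.01848993  0.02086773]
0 {"twist":[0.0002, 0.0001, -0.0006],"linear":[0.022, -0.041, 0.163],"claw":114}
1 {"twist":[0.0002, 0.0001, -0.0006],"linear":[0.022, -0.041, 0.163],"claw":114}
```

Emit:
{"api": "step_arm", "payload": {"rows": [{"twist": [0,0,-0.0006],"linear": [0.01,-0.035,0.15],"claw": 114},{"twist": [0,0,-0.0006],"linear": [0.01,-0.041,0.16],"claw": 114},{"twist": [0,0,0],"linear": [0,0,0],"claw": 114}]}}

```text
time: 26.75
position: [0.514, -0.1318, 0.0433]
eef_rot: [0.001, 0.992, -0.128, 0.001]
contact_force: [-0.1, 0.5, -1.8]
grip_width: 0.0472
```

```bash
python3 - <<'E'
from h import *
p,R=cur(); print(tocab(p)); s=monitor.sense(); print(s['grip_width'],s['contact_force'],s['moment'])
plan([(cab(-.177,.0957,.041),TY,.02)],114,deg=7)
E
```

```text
[-0.35931801  0.10297937  0.04328688]
0.0472309619709752 [-0.11671111  0.53104183 -1.81930459] [-0.00710661  0.01062105  0.01619171]
0 {"twist":[0.0001, 0.0, -0.0001],"linear":[0.003, -0.091, 0.001],"claw":114}
1 {"twist":[0.0001, 0.0, -0.0001],"linear":[0.004, -0.091, 0.001],"claw":114}
2 {"twist":[0.0001, 0.0, -0.0001],"linear":[0.004, -0.091, 0.001],"claw":114}
3 {"twist":[0.0001, 0.0, -0.0001],"linear":[0.004, -0.091, 0.001],"claw":114}
4 {"twist":[0.0001, 0.0, -0.0001],"linear":[0.004, -0.091, 0.001],"claw":114}
5 {"twist":[0.0001, 0.0, -0.0001],"linear":[0.004, -0.091, 0.001],"claw":114}
6 {"twist":[0.0001, 0.0, -0.0001],"linear":[0.004, -0.091, 0.001],"claw":114}
7 {"twist":[0.0001, 0.0, -0.0001],"linear":[0.004, -0.091, 0.001],"claw":114}
8 {"twist":[0.0001, 0.0, -0.0001],"linear":[0.004, -0.091, 0.001],"claw":114}
9 {"twist":[0.0001, 0.0, -0.0001],"linear":[0.004, -0.091, 0.001],"claw":114}
```

Emit:
{"api": "step_arm", "payload": {"rows": [{"twist": [0,0,0],"linear": [0.004,-0.08,0.003],"claw": 114},{"twist": [0,0,0],"linear": [0.004,-0.09,0.005],"claw": 114},{"twist": [0,0,0],"linear": [0.004,-0.09,0.004],"claw": 114},{"twist": [0,0,0],"linear": [0.004,-0.09,0.004],"claw": 114},{"twist": [0,0,0],"linear": [0.004,-0.09,0.004],"claw": 114},{"twist": [0,0,0],"linear": [0.004,-0.09,0.004],"claw": 114},{"twist": [0,0,0],"linear": [0.004,-0.09,0.004],"claw": 114},{"twist": [0,0,0],"linear": [0.004,-0.08,0.004],"claw": 114},{"twist": [0,0,0],"linear": [0.004,-0.06,0.002],"claw": 114},{"twist": [0,0,0],"linear": [0,0,0],"claw": 114}]}}

```text
time: 28.0
position: [0.5641, 0.0231, 0.0389]
eef_rot: [0.001, 0.992, -0.128, 0.003]
contact_force: [-0.2, 0.3, -0.4]
grip_width: 0.0473
```

```bash
python3 - <<'E'
from h import *
p,R=cur(); print(tocab(p)); s=monitor.sense(); print(s['grip_width'],s['contact_force'],s['moment'])
plan([(cab(-.177,.0957,.041),TY,.02)],114,deg=7)
E
```

```text
[-0.19685091  0.09346602  0.03891172]
0.04733946690207595 [-0.16917984  0.28702749 -0.35128988] [ 0.01991997  0.02813448 -0.0370245 ]
0 {"twist":[0.0003, -0.0009, -0.0002],"linear":[-0.006, -0.05, -0.005],"claw":114}
1 {"twist":[0.0003, -0.0009, -0.0002],"linear":[-0.006, -0.05, -0.005],"claw":114}
```

Emit:
{"api": "step_arm", "payload": {"rows": [{"twist": [0.0003,-0.0009,0],"linear": [-0.006,-0.05,-0.006],"claw": 114},{"twist": [0.0003,-0.0009,0],"linear": [-0.004,-0.045,-0.005],"claw": 114},{"twist": [0,0,0],"linear": [0,0,0],"claw": 114}]}}

```text
time: 28.38
position: [0.5671, 0.0424, 0.0413]
eef_rot: [0.0, 0.992, -0.128, -0.0]
contact_force: [-1.1, 0.4, -1.2]
grip_width: 0.0475
```

```bash
python3 - <<'E'
from h import *
p,R=cur(); print(tocab(p)); s=monitor.sense(); print(s['grip_width'],s['contact_force'],s['moment'])
plan([(cab(-.177,.0957,.041),TY,.02)],114,deg=7)
E
```

```text
[-0.17734486  0.09547839  0.04126826]
0.047499148769189085 [-1.09463286  0.44215562 -1.2041477 ] [ 0.01981257 -0.06926179 -0.01827287]
0 {"twist":[0.0, 0.0001, -0.0007],"linear":[-0.001, -0.002, 0.001],"claw":114}
```

Emit:
{"api": "step_arm", "payload": {"rows": [{"twist": [0,0,0],"linear": [0,0,0],"claw": 125},{"twist": [0,0,0],"linear": [0,0,0],"claw": 135},{"twist": [0,0,0],"linear": [0,0,0],"claw": 155},{"twist": [0,0,0],"linear": [0,0,0],"claw": 155},{"twist": [0,0,0],"linear": [0,0,0],"claw": 155}]}}

```text
time: 29.0
position: [0.5669, 0.0419, 0.0414]
eef_rot: [0.0, 0.992, -0.129, -0.0]
contact_force: [-0.6, 0.4, -0.8]
grip_width: 0.0419
```

Emit:
{"api": "step_arm", "payload": {"rows": [{"twist": [0,0,0],"linear": [0,0,-0.04],"claw": 155},{"twist": [0,0,0],"linear": [0,0,-0.06],"claw": 155},{"twist": [0,0,0],"linear": [0,0,0],"claw": 155},{"twist": [0,0,0],"linear": [0,0.1,0],"claw": 155},{"twist": [0,0,0],"linear": [0,0.11,0],"claw": 155},{"twist": [0,0,0],"linear": [0,0.11,0],"claw": 155},{"twist": [0,0,0],"linear": [0,0.11,0],"claw": 155},{"twist": [0,0,0],"linear": [0,0.08,0],"claw": 155},{"twist": [0,0,0],"linear": [0,0,0],"claw": 155}]}}

```text
time: 30.12
position: [0.5384, -0.0637, 0.0628]
eef_rot: [0.0, 0.992, -0.129, -0.0]
contact_force: [0.4, 0.4, -2.0]
grip_width: 0.0415
```

```bash
python3 - <<'E'
from h import *
p,R=cur(); print(tocab(p)); s=monitor.sense(); print(s['grip_width'],s['contact_force'],s['moment'])
x=tocab(p)
plan([(cab(-.35,.103,.066),TY,.025),(cab(-.365,.085,.125),TY,.04)],155,deg=7)
E
```

```text
[-0.28731552  0.09646514  0.06279335]
0.04152757379080015 [ 0.38987278  0.41226626 -1.99830947] [-0.11478543  0.02092079 -0.00855354]
0 {"twist":[0.0001, 0.0001, -0.0004],"linear":[-0.011, 0.105, -0.005],"claw":155}
1 {"twist":[0.0001, 0.0001, -0.0004],"linear":[-0.011, 0.105, -0.005],"claw":155}
2 {"twist":[0.0001, 0.0001, -0.0004],"linear":[-0.011, 0.104, -0.005],"claw":155}
3 {"twist":[0.0, 0.0, 0.0],"linear":[0.045, 0.038, -0.148],"claw":155}
4 {"twist":[0.0, 0.0, 0.0],"linear":[0.045, 0.038, -0.148],"claw":155}
```

Emit:
{"api": "step_arm", "payload": {"rows": [{"twist": [0,0,0],"linear": [-0.011,0.09,-0.005],"claw": 155},{"twist": [0,0,0],"linear": [-0.011,0.1,-0.005],"claw": 155},{"twist": [0,0,0],"linear": [-0.011,0.1,-0.02],"claw": 155},{"twist": [0,0,0],"linear": [0,0.03,-0.13],"claw": 155},{"twist": [0,0,0],"linear": [0,0,-0.14],"claw": 155},{"twist": [0,0,0],"linear": [0,0,-0.04],"claw": 155},{"twist": [0,0,0],"linear": [0,0,0],"claw": 155}]}}

```text
time: 31.0
position: [0.5135, -0.1267, 0.1317]
eef_rot: [0.0, 0.992, -0.128, -0.001]
contact_force: [1.0, -0.1, -1.8]
grip_width: 0.0415
```

```bash
python3 - <<'E'
from h import *
p,R=cur(); print(tocab(p)); s=monitor.sense(); print(s['grip_width'],s['contact_force'],s['moment'])
plan([(cab(-.563,-.066,.12),TY,.038)],155,deg=7)
E
```

```text
[-0.35457815  0.10469528  0.13172731]
0.041466010673777594 [ 0.9527057  -0.0685062  -1.84539753] [-0.12643934  0.07747761 -0.01010327]
0 {"twist":[0.0, 0.0001, 0.0],"linear":[0.107, 0.13, 0.007],"claw":155}
1 {"twist":[0.0, 0.0001, 0.0],"linear":[0.107, 0.13, 0.007],"claw":155}
2 {"twist":[0.0, 0.0001, 0.0],"linear":[0.107, 0.13, 0.007],"claw":155}
3 {"twist":[0.0, 0.0001, 0.0],"linear":[0.107, 0.13, 0.007],"claw":155}
4 {"twist":[0.0, 0.0001, 0.0],"linear":[0.107, 0.13, 0.007],"claw":155}
5 {"twist":[0.0, 0.0001, 0.0],"linear":[0.107, 0.13, 0.007],"claw":155}
6 {"twist":[0.0, 0.0001, 0.0],"linear":[0.107, 0.13, 0.007],"claw":155}
7 {"twist":[0.0, 0.0001, 0.0],"linear":[0.107, 0.13, 0.007],"claw":155}
```

Emit:
{"api": "step_arm", "payload": {"rows": [{"twist": [0,0,0],"linear": [0.09,0.13,0],"claw": 155},{"twist": [0,0,0],"linear": [0.107,0.14,0],"claw": 155},{"twist": [0,0,0],"linear": [0.107,0.14,0],"claw": 155},{"twist": [0,0,0],"linear": [0.107,0.14,0],"claw": 155},{"twist": [0,0,0],"linear": [0.107,0.135,0],"claw": 155},{"twist": [0,0,0],"linear": [0.107,0.13,0.01],"claw": 155},{"twist": [0,0,0],"linear": [0.107,0.13,0.02],"claw": 155},{"twist": [0,0,0],"linear": [0.09,0.08,0.03],"claw": 155},{"twist": [0,0,0],"linear": [0,0,0],"claw": 155}]}}

```text
time: 32.12
position: [0.6209, -0.3706, 0.1037]
eef_rot: [-0.003, 0.992, -0.125, -0.009]
contact_force: [-0.7, 0.1, -1.9]
grip_width: 0.0423
```

```bash
python3 - <<'E'
from h import *
p,R=cur(); print(tocab(p)); s=monitor.sense(); print(s['grip_width'],s['contact_force'],s['moment'])
plan([(cab(-.563,-.066,.026),TY,.02)],155,deg=7)
E
```

```text
[-0.56351692 -0.06073187  0.10369145]
0.04230756142476508 [-0.73336915  0.05074716 -1.91431127] [-0.10928926  0.04359128  0.08465067]
0 {"twist":[-0.0003, 0.0014, 0.0003],"linear":[0.008, 0.0, 0.097],"claw":155}
1 {"twist":[-0.0003, 0.0014, 0.0003],"linear":[0.008, 0.0, 0.097],"claw":155}
2 {"twist":[-0.0003, 0.0014, 0.0003],"linear":[0.007, 0.0, 0.097],"claw":155}
3 {"twist":[-0.0003, 0.0014, 0.0003],"linear":[0.007, -0.001, 0.097],"claw":155}
```

Emit:
{"api": "step_arm", "payload": {"rows": [{"twist": [-0.0005,0.003,0.0005],"linear": [0.015,0,0.06],"claw": 155},{"twist": [-0.0005,0.002,0.0005],"linear": [0.008,0,0.08],"claw": 155},{"twist": [0,0,0],"linear": [0,0,0.09],"claw": 155},{"twist": [0,0,0],"linear": [0,0,0.08],"claw": 155},{"twist": [0,0,0],"linear": [0,0,0.05],"claw": 155},{"twist": [0,0,0],"linear": [0,0,0],"claw": 155}]}}

```text
time: 32.88
position: [0.6238, -0.3685, 0.024]
eef_rot: [-0.002, 0.992, -0.126, -0.002]
contact_force: [0.1, 0.2, -0.5]
grip_width: 0.0415
```

```bash
python3 - <<'E'
from h import *
p,R=cur(); print(tocab(p)); s=monitor.sense(); print(s['grip_width'],s['contact_force'],s['moment'])
plan([(cab(-.563,-.066,.0212),TY,.02)],155,deg=7)
E
```

```text
[-0.56070064 -0.06298977  0.02396921]
0.041507383884753585 [ 0.13552393  0.16316912 -0.52221713] [-0.07089309  0.02772489  0.04492162]
0 {"twist":[-0.0009, 0.0017, 0.0008],"linear":[0.015, 0.012, 0.014],"claw":155}
```

Emit:
{"api": "step_arm", "payload": {"rows": [{"twist": [-0.0009,0.0017,0],"linear": [0,0,0.012],"claw": 155},{"twist": [0,0,0],"linear": [0,0,0.004],"claw": 155},{"twist": [0,0,0],"linear": [0,0,0],"claw": 155}]}}

```text
time: 33.25
position: [0.6243, -0.3687, 0.0222]
eef_rot: [0.001, 0.992, -0.126, 0.001]
contact_force: [-0.6, 1.3, 0.3]
grip_width: 0.0414
```

```bash
python3 - <<'E'
from h import *
p,R=cur(); print(tocab(p),R.as_euler('zyx')); s=monitor.sense(); print(s['grip_width'],s['contact_force'],s['moment'])
E
```

```text
[-0.56079228 -0.06354124  0.02224794] [2.52176322e-01 1.98770884e-03 3.14026553e+00]
0.041436789505902426 [-0.60634916  1.32975193  0.32582143] [0.25395752 0.09889552 0.0946575 ]
```

Emit:
{"api": "step_arm", "payload": {"rows": [{"twist": [0,0,0],"linear": [0,0,0],"claw": 135},{"twist": [0,0,0],"linear": [0,0,0],"claw": 120},{"twist": [0,0,0],"linear": [0,0,0],"claw": 114},{"twist": [0,0,0],"linear": [0,0,0],"claw": 114},{"twist": [0,0,0],"linear": [0,0.1,-0.005],"claw": 114},{"twist": [0,0,0],"linear": [0,0.1,0],"claw": 114},{"twist": [0,0,0],"linear": [0,0.02,-0.04],"claw": 114},{"twist": [0,0,0],"linear": [0,0,-0.2],"claw": 114},{"twist": [0,0,0],"linear": [0,0,-0.24],"claw": 114},{"twist": [0,0,0],"linear": [0,0,0],"claw": 114}]}}

```text
time: 34.5
position: [0.6115, -0.4169, 0.1237]
eef_rot: [0.001, 0.992, -0.127, 0.002]
contact_force: [-0.4, -0.8, -2.2]
grip_width: 0.0477
```

```bash
python3 - <<'E'
from h import *
p,R=cur(); print(tocab(p)); s=monitor.sense(); print(s['grip_width'],s['contact_force'],s['moment'])
im=snap('scene','scene7.png')
cv2.imwrite('pics/c7.png',cv2.resize(im[170:400,180:430],None,fx=2.6,fy=2.6,interpolation=cv2.INTER_CUBIC))
plan([(cab(-.365,.182,.12),TY,.05)],114,deg=7)
E
```

```text
[-0.61070996 -0.06328302  0.12365476]
0.04773845034178154 [-0.3904417  -0.75061136 -2.18998691] [-0.00470871  0.01122932  0.0292602 ]
0 {"twist":[0.0, 0.0, 0.0],"linear":[-0.175, -0.175, 0.001],"claw":114}
1 {"twist":[0.0, 0.0, 0.0],"linear":[-0.175, -0.175, 0.001],"claw":114}
2 {"twist":[0.0, 0.0, 0.0],"linear":[-0.175, -0.175, 0.001],"claw":114}
3 {"twist":[0.0, 0.0, 0.0],"linear":[-0.175, -0.175, 0.001],"claw":114}
4 {"twist":[0.0, 0.0, 0.0],"linear":[-0.175, -0.175, 0.001],"claw":114}
5 {"twist":[0.0, 0.0, 0.0],"linear":[-0.175, -0.175, 0.001],"claw":114}
6 {"twist":[0.0, 0.0, 0.0],"linear":[-0.175, -0.175, 0.001],"claw":114}
```

View pics/c7.png

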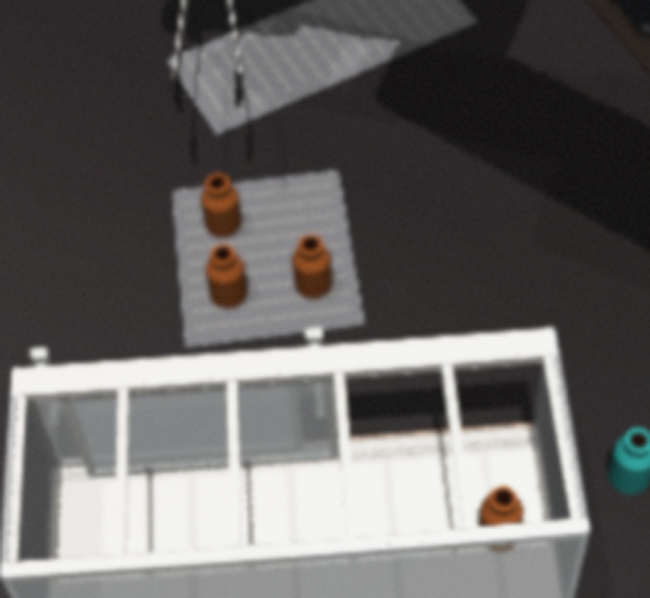

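Three bottles stand upright on the mat (crop bases about (222,228), (228,298), (313,290)), and one remains in the cabinet at (502,515). I'll go for it.

Emit:
{"api": "step_arm", "payload": {"rows": [{"twist": [0,0,0],"linear": [-0.17,-0.16,0],"claw": 114},{"twist": [0,0,0],"linear": [-0.175,-0.17,0],"claw": 114},{"twist": [0,0,0],"linear": [-0.175,-0.175,0],"claw": 114},{"twist": [0,0,0],"linear": [-0.175,-0.175,0],"claw": 114},{"twist": [0,0,0],"linear": [-0.175,-0.175,0.01],"claw": 114},{"twist": [0,0,0],"linear": [-0.175,-0.175,0.01],"claw": 114},{"twist": [0,0,0],"linear": [-0.13,-0.13,0.01],"claw": 114},{"twist": [0,0,0],"linear": [0,0,0],"claw": 114}]}}

```text
time: 35.55
position: [0.4311, -0.1225, 0.1082]
eef_rot: [-0.003, 0.992, -0.128, -0.006]
contact_force: [-0.1, -0.1, -1.5]
grip_width: 0.0473
```

```bash
python3 - <<'E'
from h import *
p,R=cur(); print(tocab(p)); s=monitor.sense(); print(s['grip_width'],s['contact_force'],s['moment'])
plan([(cab(-.35,.176,.0415),TY,.035)],114,deg=7)
E
```

```text
[-0.37122206  0.18551623  0.10822618]
0.04728443767424663 [-0.1049232  -0.13195926 -1.536084  ] [ 0.01386724 -0.03430177  0.03212762]
0 {"twist":[-0.0004, 0.0014, -0.0003],"linear":[0.017, -0.035, 0.111],"claw":114}
1 {"twist":[-0.0004, 0.0014, -0.0003],"linear":[0.017, -0.035, 0.111],"claw":114}
2 {"twist":[-0.0004, 0.0014, -0.0003],"linear":[0.016, -0.035, 0.111],"claw":114}
```

Emit:
{"api": "step_arm", "payload": {"rows": [{"twist": [-0.0006,0.002,-0.0003],"linear": [0.022,-0.03,0.1],"claw": 114},{"twist": [-0.0006,0.002,-0.0003],"linear": [0.022,-0.035,0.111],"claw": 114},{"twist": [0,0,0],"linear": [0.01,-0.03,0.111],"claw": 114},{"twist": [0,0,0],"linear": [0,0,0],"claw": 114}]}}

```text
time: 36.05
position: [0.4478, -0.1083, 0.0407]
eef_rot: [-0.0, 0.992, -0.128, -0.0]
contact_force: [0.2, 0.5, -1.3]
grip_width: 0.0475
```

```bash
python3 - <<'E'
from h import *
p,R=cur(); print(tocab(p)); s=monitor.sense(); print(s['grip_width'],s['contact_force'],s['moment'])
plan([(cab(-.174,.176,.0412),TY,.02)],114,deg=7)
E
```

```text
[-0.35327558  0.17290238  0.04074021]
0.047453996815416254 [ 0.21100526  0.47146894 -1.28557478] [ 0.03353817 -0.02652547 -0.01811329]
0 {"twist":[0.0, 0.0, -0.0001],"linear":[-0.002, -0.1, 0.0],"claw":114}
1 {"twist":[0.0, 0.0, -0.0001],"linear":[-0.002, -0.1, 0.0],"claw":114}
2 {"twist":[0.0, 0.0, -0.0001],"linear":[-0.002, -0.1, 0.0],"claw":114}
3 {"twist":[0.0, 0.0, -0.0001],"linear":[-0.002, -0.1, 0.0],"claw":114}
4 {"twist":[0.0, 0.0, -0.0001],"linear":[-0.002, -0.1, 0.0],"claw":114}
5 {"twist":[0.0, 0.0, -0.0001],"linear":[-0.002, -0.1, 0.0],"claw":114}
6 {"twist":[0.0, 0.0, -0.0001],"linear":[-0.002, -0.1, 0.0],"claw":114}
7 {"twist":[0.0, 0.0, -0.0001],"linear":[-0.002, -0.1, 0.0],"claw":114}
8 {"twist":[0.0, 0.0, -0.0001],"linear":[-0.002, -0.1, 0.0],"claw":114}
```

Emit:
{"api": "step_arm", "payload": {"rows": [{"twist": [0,0,0],"linear": [-0.002,-0.08,0.003],"claw": 114},{"twist": [0,0,0],"linear": [-0.002,-0.095,0.004],"claw": 114},{"twist": [0,0,0],"linear": [-0.002,-0.095,0.004],"claw": 114},{"twist": [0,0,0],"linear": [-0.002,-0.095,0.004],"claw": 114},{"twist": [0,0,0],"linear": [-0.002,-0.095,0.004],"claw": 114},{"twist": [0,0,0],"linear": [-0.002,-0.095,0.003],"claw": 114},{"twist": [0,0,0],"linear": [-0.002,-0.09,0.003],"claw": 114},{"twist": [0,0,0],"linear": [-0.002,-0.08,0.002],"claw": 114},{"twist": [0,0,0],"linear": [0,-0.06,0],"claw": 114},{"twist": [0,0,0],"linear": [0,0,0],"claw": 114}]}}

```text
time: 37.3
position: [0.4892, 0.0519, 0.0413]
eef_rot: [0.0, 0.992, -0.129, 0.004]
contact_force: [0.8, 0.3, -1.6]
grip_width: 0.0471
```

```bash
python3 - <<'E'
from h import *
p,R=cur(); print(tocab(p)); s=monitor.sense(); print(s['grip_width'],s['contact_force'],s['moment'])
plan([(cab(-.174,.176,.0412),TY,.02)],114,deg=7)
E
```

```text
[-0.18780514  0.17323905  0.04134152]
0.04714983865755858 [ 0.7881853   0.31895228 -1.55329405] [0.02585495 0.05238462 0.03041506]
0 {"twist":[-0.0003, -0.0026, -0.0011],"linear":[-0.014, -0.069, 0.001],"claw":114}
```

Emit:
{"api": "step_arm", "payload": {"rows": [{"twist": [-0.0003,-0.0026,-0.0005],"linear": [-0.012,-0.035,-0.002],"claw": 114},{"twist": [0,0,0],"linear": [0,-0.03,0],"claw": 114},{"twist": [0,0,0],"linear": [0,0,0],"claw": 114}]}}

```text
time: 37.67
position: [0.4901, 0.0653, 0.0418]
eef_rot: [-0.0, 0.992, -0.128, -0.0]
contact_force: [-0.7, 0.2, -1.2]
grip_width: 0.0476
```

Emit:
{"api": "step_arm", "payload": {"rows": [{"twist": [0,0,0],"linear": [0,0,0],"claw": 125},{"twist": [0,0,0],"linear": [0,0,0],"claw": 135},{"twist": [0,0,0],"linear": [0,0,0],"claw": 155},{"twist": [0,0,0],"linear": [0,0,0],"claw": 155},{"twist": [0,0,0],"linear": [0,0,0],"claw": 155}]}}

```text
time: 38.3
position: [0.4901, 0.0647, 0.0418]
eef_rot: [-0.0, 0.992, -0.129, -0.0]
contact_force: [-0.2, 0.9, -0.7]
grip_width: 0.0421
```

```bash
python3 - <<'E'
from h import *
p,R=cur(); print(tocab(p)); s=monitor.sense(); print(s['grip_width'],s['contact_force'],s['moment'])
E
```

```text
[-0.17517462  0.17559539  0.04179992]
0.0420762951575133 [-0.22592753  0.89021594 -0.71341719] [ 0.15626772 -0.04710227  0.06123402]
```

Emit:
{"api": "step_arm", "payload": {"rows": [{"twist": [0,0,0],"linear": [0,0,-0.04],"claw": 155},{"twist": [0,0,0],"linear": [0,0,-0.06],"claw": 155},{"twist": [0,0,0],"linear": [0,0,0],"claw": 155},{"twist": [0,0,0],"linear": [0,0.1,0],"claw": 155},{"twist": [0,0,0],"linear": [0,0.12,0],"claw": 155},{"twist": [0,0,0],"linear": [0,0.13,0],"claw": 155},{"twist": [0,0,0],"linear": [0,0.13,0],"claw": 155},{"twist": [0,0,0],"linear": [0,0.13,0],"claw": 155},{"twist": [0,0,0],"linear": [0,0.13,0],"claw": 155},{"twist": [0,0,0],"linear": [0,0.1,-0.02],"claw": 155}]}}

```text
time: 39.55
position: [0.4464, -0.1015, 0.0683]
eef_rot: [0.0, 0.992, -0.127, 0.001]
contact_force: [0.1, -0.1, -1.6]
grip_width: 0.0421
```

Emit:
{"api": "step_arm", "payload": {"rows": [{"twist": [0,0,0],"linear": [0,0.03,-0.12],"claw": 155},{"twist": [0,0,0],"linear": [0,0,-0.13],"claw": 155},{"twist": [0,0,0],"linear": [0,0,-0.04],"claw": 155},{"twist": [0,0,0],"linear": [0,0,0],"claw": 155}]}}

```text
time: 40.05
position: [0.4442, -0.1089, 0.1276]
eef_rot: [0.0, 0.992, -0.128, 0.001]
contact_force: [0.6, 0.3, -2.3]
grip_width: 0.042
```

```bash
python3 - <<'E'
from h import *
p,R=cur(); print(tocab(p)); s=monitor.sense(); print(s['grip_width'],s['contact_force'],s['moment'])
plan([(cab(-.566,.022,.12),TY,.038)],155,deg=7)
E
```

```text
[-0.35483293  0.17629826  0.12763397]
0.04202776653160564 [ 0.56852066  0.29905197 -2.26262679] [-0.09433083  0.03071976  0.01007558]
0 {"twist":[0.0, -0.0001, -0.0001],"linear":[0.111, 0.151, 0.006],"claw":155}
1 {"twist":[0.0, -0.0001, -0.0001],"linear":[0.111, 0.151, 0.006],"claw":155}
2 {"twist":[0.0, -0.0001, -0.0001],"linear":[0.111, 0.151, 0.006],"claw":155}
3 {"twist":[0.0, -0.0001, -0.0001],"linear":[0.11, 0.151, 0.006],"claw":155}
4 {"twist":[0.0, -0.0001, -0.0001],"linear":[0.11, 0.151, 0.006],"claw":155}
5 {"twist":[0.0, -0.0001, -0.0001],"linear":[0.11, 0.151, 0.005],"claw":155}
6 {"twist":[0.0, -0.0001, -0.0001],"linear":[0.11, 0.151, 0.005],"claw":155}
```

Emit:
{"api": "step_arm", "payload": {"rows": [{"twist": [0,0,0],"linear": [0.09,0.13,0],"claw": 155},{"twist": [0,0,0],"linear": [0.105,0.15,0],"claw": 155},{"twist": [0,0,0],"linear": [0.11,0.151,0],"claw": 155},{"twist": [0,0,0],"linear": [0.11,0.151,0],"claw": 155},{"twist": [0,0,0],"linear": [0.11,0.151,0],"claw": 155},{"twist": [0,0,0],"linear": [0.11,0.145,0.01],"claw": 155},{"twist": [0,0,0],"linear": [0.09,0.11,0.02],"claw": 155},{"twist": [0,0,0],"linear": [0,0,0],"claw": 155}]}}

```text
time: 41.05
position: [0.535, -0.3409, 0.1105]
eef_rot: [-0.002, 0.992, -0.127, -0.005]
contact_force: [-0.4, 0.1, -2.3]
grip_width: 0.0424
```

```bash
python3 - <<'E'
from h import *
p,R=cur(); print(tocab(p)); s=monitor.sense(); print(s['grip_width'],s['contact_force'],s['moment'])
plan([(cab(-.566,.022,.026),TY,.02)],155,deg=7)
E
```

```text
[-0.55643138  0.02993102  0.11048095]
0.04238128364551835 [-0.36506944  0.06530534 -2.3392067 ] [-0.10385787 -0.01651337  0.04797025]
0 {"twist":[-0.0002, 0.0006, 0.0001],"linear":[0.009, 0.01, 0.084],"claw":155}
1 {"twist":[-0.0002, 0.0006, 0.0001],"linear":[0.009, 0.01, 0.084],"claw":155}
2 {"twist":[-0.0002, 0.0006, 0.0001],"linear":[0.008, 0.01, 0.084],"claw":155}
3 {"twist":[-0.0002, 0.0006, 0.0001],"linear":[0.008, 0.01, 0.084],"claw":155}
4 {"twist":[-0.0002, 0.0006, 0.0001],"linear":[0.008, 0.01, 0.084],"claw":155}
```

Emit:
{"api": "step_arm", "payload": {"rows": [{"twist": [-0.0004,0.0012,0],"linear": [0.014,0.018,0.06],"claw": 155},{"twist": [-0.0004,0.0012,0],"linear": [0.012,0.015,0.08],"claw": 155},{"twist": [0,0,0],"linear": [0.008,0.01,0.09],"claw": 155},{"twist": [0,0,0],"linear": [0.006,0.006,0.09],"claw": 155},{"twist": [0,0,0],"linear": [0,0,0.07],"claw": 155},{"twist": [0,0,0],"linear": [0,0,0],"claw": 155}]}}

```text
time: 41.8
position: [0.5389, -0.3496, 0.024]
eef_rot: [-0.002, 0.992, -0.126, -0.003]
contact_force: [0.2, 0.9, -1.5]
grip_width: 0.0422
```

```bash
python3 - <<'E'
from h import *
p,R=cur(); print(tocab(p)); s=monitor.sense(); print(s['grip_width'],s['contact_force'],s['moment'])
plan([(cab(-.566,.022,.0216),TY,.02)],155,deg=7)
E
```

```text
[-0.56387634  0.02397164  0.02401491]
0.04223431738021074 [ 0.15975622  0.91474309 -1.52555125] [0.07521363 0.00283053 0.07488638]
0 {"twist":[-0.0011, 0.0021, 0.0009],"linear":[0.01, 0.011, 0.012],"claw":155}
```

Emit:
{"api": "step_arm", "payload": {"rows": [{"twist": [-0.001,0.002,0],"linear": [0,0,0.008],"claw": 155},{"twist": [0,0,0],"linear": [0,0,0.003],"claw": 155},{"twist": [0,0,0],"linear": [0,0,0],"claw": 155}]}}

```text
time: 42.18
position: [0.5392, -0.3497, 0.0231]
eef_rot: [0.0, 0.992, -0.126, 0.001]
contact_force: [-0.2, 0.6, -1.2]
grip_width: 0.0417
```

```bash
python3 - <<'E'
from h import *
p,R=cur(); print(tocab(p)); s=monitor.sense(); print(s['grip_width'],s['contact_force'],s['moment'])
E
```

```text
[-0.5638112   0.02360703  0.02311452]
0.04167547762197341 [-0.17375253  0.58600102 -1.20334976] [0.28464136 0.08002988 0.15524703]
```

Emit:
{"api": "step_arm", "payload": {"rows": [{"twist": [0,0,0],"linear": [0,0,0],"claw": 135},{"twist": [0,0,0],"linear": [0,0,0],"claw": 120},{"twist": [0,0,0],"linear": [0,0,0],"claw": 114},{"twist": [0,0,0],"linear": [0,0,0],"claw": 114},{"twist": [0,0,0],"linear": [0,0.1,-0.005],"claw": 114},{"twist": [0,0,0],"linear": [0,0.1,0],"claw": 114},{"twist": [0,0,0],"linear": [0,0.02,-0.04],"claw": 114},{"twist": [0,0,0],"linear": [0,0,-0.22],"claw": 114},{"twist": [0,0,0],"linear": [0,0,-0.26],"claw": 114},{"twist": [0,0,0],"linear": [0,0,0],"claw": 114}]}}

```text
time: 43.42
position: [0.5267, -0.3974, 0.1328]
eef_rot: [0.001, 0.992, -0.127, 0.001]
contact_force: [0.2, 0.3, -2.1]
grip_width: 0.0474
```

```bash
python3 - <<'E'
from h import *
p,R=cur(); print(p,tocab(p)); s=monitor.sense(); print(s['grip_width'],s['contact_force'],s['moment'])
t=snap('top','top8.png'); s=snap('scene','scene8.png')
b=cv2.resize(t[160:290,300:430],None,fx=3,fy=3,interpolation=cv2.INTER_CUBIC)
d=cv2.resize(s[215:330,230:340],None,fx=3.6,fy=3.6,interpolation=cv2.INTER_CUBIC)
c=np.zeros((420,800,3),np.uint8); c[:b.shape[0],:b.shape[1]]=b; c[:d.shape[0],400:400+d.shape[1]]=d
cv2.imwrite('pics/c8.png',c)
plan([([.437,-.4017,.12],.1235-np.pi/2)],114,deg=7.5)
E
```

```text
[ 0.52667623 -0.39742908  0.1327783 ] [-0.61320881  0.02371851  0.1327783 ]
0.047419150813455255 [ 0.2430375   0.3171596  -2.07113205] [ 0.00559839 -0.01758722  0.03861671]
0 {"twist":[0.0, 0.0001, 0.038],"linear":[-0.042, 0.014, 0.004],"claw":114}
1 {"twist":[0.0, 0.0001, 0.038],"linear":[-0.04, 0.019, 0.004],"claw":114}
2 {"twist":[0.0, 0.0001, 0.038],"linear":[-0.038, 0.023, 0.004],"claw":114}
3 {"twist":[0.0, 0.0001, 0.038],"linear":[-0.035, 0.028, 0.004],"claw":114}
4 {"twist":[0.0, 0.0001, 0.038],"linear":[-0.031, 0.032, 0.004],"claw":114}
5 {"twist":[0.0, 0.0001, 0.038],"linear":[-0.027, 0.035, 0.004],"claw":114}
6 {"twist":[0.0, 0.0001, 0.038],"linear":[-0.023, 0.038, 0.004],"claw":114}
7 {"twist":[0.0, 0.0001, 0.038],"linear":[-0.018, 0.04, 0.004],"claw":114}
8 {"twist":[0.0, 0.0001, 0.038],"linear":[-0.013, 0.042, 0.004],"claw":114}
9 {"twist":[0.0, 0.0001, 0.038],"linear":[-0.008, 0.044, 0.004],"claw":114}
```

View pics/c8.png

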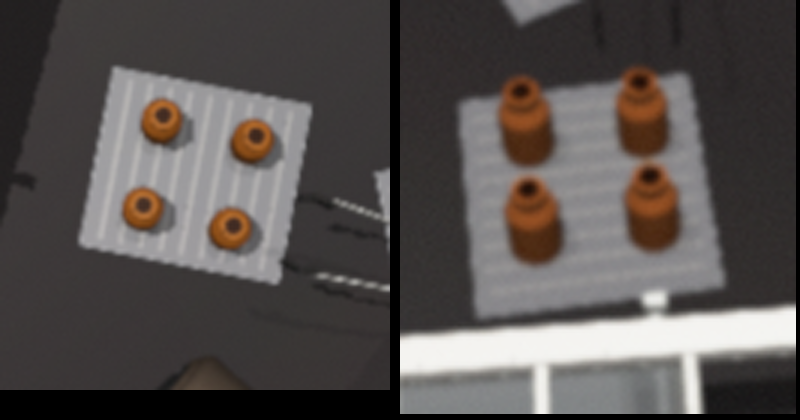

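All four bottles are upright and well inside the mat, with bases at crop (162,122), (254,142), (144,210) and (233,230). I'll return the tongs.

Emit:
{"api": "step_arm", "payload": {"rows": [{"twist": [0,0,0.038],"linear": [-0.042,0.014,0],"claw": 114},{"twist": [0,0,0.038],"linear": [-0.04,0.019,0],"claw": 114},{"twist": [0,0,0.038],"linear": [-0.038,0.023,0],"claw": 114},{"twist": [0,0,0.038],"linear": [-0.035,0.028,0],"claw": 114},{"twist": [0,0,0.038],"linear": [-0.031,0.032,0],"claw": 114},{"twist": [0,0,0.038],"linear": [-0.027,0.035,0],"claw": 114},{"twist": [0,0,0.038],"linear": [-0.023,0.038,0],"claw": 114},{"twist": [0,0,0.038],"linear": [-0.018,0.04,0],"claw": 114},{"twist": [0,0,0.038],"linear": [-0.013,0.042,0],"claw": 114},{"twist": [0,0,0],"linear": [0,0,0],"claw": 114}]}}

```text
time: 44.78
position: [0.4379, -0.3952, 0.1133]
eef_rot: [-0.002, 0.776, -0.63, -0.015]
contact_force: [0.2, 0.7, -1.3]
grip_width: 0.0471
```

```bash
python3 - <<'E'
from h import *
p,R=cur(); print(p); s=monitor.sense(); print(s['grip_width'])
plan([([.437,-.4017,.1],.1235-np.pi/2),([.437,-.4017,.012],.1235-np.pi/2,.025)],114,deg=7.5)
E
```

```text
[ 0.43790047 -0.39519058  0.11331476]
0.047117766879349064
0 {"twist":[0.0054, 0.0081, 0.0266],"linear":[0.033, 0.01, 0.066],"claw":114}
1 {"twist":[0.0, 0.0, 0.0],"linear":[0.0, 0.0, 0.11],"claw":114}
2 {"twist":[0.0, 0.0, 0.0],"linear":[0.0, 0.0, 0.11],"claw":114}
3 {"twist":[0.0, 0.0, 0.0],"linear":[0.0, 0.0, 0.11],"claw":114}
4 {"twist":[0.0, 0.0, 0.0],"linear":[0.0, 0.0, 0.11],"claw":114}
```

Emit:
{"api": "step_arm", "payload": {"rows": [{"twist": [0.0054,0.0081,0.0266],"linear": [0.03,0.01,0.05],"claw": 114},{"twist": [0,0,0],"linear": [0,0,0.1],"claw": 114},{"twist": [0,0,0],"linear": [0,0,0.11],"claw": 114},{"twist": [0,0,0],"linear": [0,0,0.1],"claw": 114},{"twist": [0,0,0],"linear": [0,0,0],"claw": 114}]}}

```text
time: 45.4
position: [0.4374, -0.4003, 0.0355]
eef_rot: [-0.0, 0.754, -0.657, -0.002]
contact_force: [0.4, 0.4, -1.6]
grip_width: 0.0473
```

```bash
python3 - <<'E'
from h import *
p,R=cur(); print(p); s=monitor.sense(); print(s['grip_width'])
plan([([.437,-.4017,.0055],.1235-np.pi/2)],114,deg=7.5)
E
```

```text
[ 0.43737027 -0.40030086  0.03551733]
0.0472882419607316
0 {"twist":[0.0006, 0.0011, 0.0041],"linear":[0.007, 0.002, 0.15],"claw":114}
```

Emit:
{"api": "step_arm", "payload": {"rows": [{"twist": [0.0006,0.001,0.004],"linear": [0.007,0.002,0.06],"claw": 114},{"twist": [0,0,0],"linear": [0,0,0.05],"claw": 114},{"twist": [0,0,0],"linear": [0,0,0.02],"claw": 114},{"twist": [0,0,0],"linear": [0,0,0],"claw": 114}]}}

```text
time: 45.9
position: [0.4378, -0.4022, 0.0088]
eef_rot: [-0.0, 0.75, -0.661, 0.001]
contact_force: [-0.5, -0.1, -0.7]
grip_width: 0.0472
```

```bash
python3 - <<'E'
from h import *
p,R=cur(); print(p,R.as_euler('zyx')); s=monitor.sense(); print(s['grip_width'],s['contact_force'],s['moment'])
plan([([.437,-.4017,.0055],.1235-np.pi/2)],114,deg=7.5)
E
```

```text
[ 0.43782732 -0.40218936  0.00882565] [1.44528979e+00 1.09331078e-03 3.14064903e+00]
0.04722824881785495 [-0.45611744 -0.08591873 -0.66758193] [ 0.03676093  0.0254918  -0.06166136]
0 {"twist":[-0.0003, -0.0003, 0.0006],"linear":[-0.003, 0.004, 0.017],"claw":114}
```

Emit:
{"api": "step_arm", "payload": {"rows": [{"twist": [0,0,0],"linear": [0,0,0.018],"claw": 114},{"twist": [0,0,0],"linear": [0,0,0],"claw": 108},{"twist": [0,0,0],"linear": [0,0,0],"claw": 95},{"twist": [0,0,0],"linear": [0,0,0],"claw": 70},{"twist": [0,0,0],"linear": [0,0,0],"claw": 50},{"twist": [0,0,0],"linear": [0,0,0],"claw": 50},{"twist": [0,0,0],"linear": [0,0,-0.1],"claw": 40},{"twist": [0,0,0],"linear": [0,0,-0.22],"claw": 20},{"twist": [0,0,0],"linear": [0,0,-0.3],"claw": 0},{"twist": [0,0,0],"linear": [0,0,-0.3],"claw": 0}]}}

```text
time: 47.15
position: [0.4366, -0.4011, 0.1907]
eef_rot: [-0.001, 0.75, -0.661, -0.003]
contact_force: [0.1, 0.3, 0.8]
grip_width: 0.0851
```

```bash
python3 - <<'E'
from h import *
p,R=cur(); print(p); s=monitor.sense(); print(s['grip_width'])
w=vision.get_calibration('wrist'); snap('wrist','w9.png')
plan([([.55,-.25,.27],-.85,.06),(cab(-.119,.025,.27),TY,.06)],0)
E
```

```text
[ 0.43662522 -0.401056    0.19066382]
0.08514522461729349
0 {"twist":[-0.0001, -0.0004, -0.0474],"linear":[-0.172, -0.163, -0.089],"claw":0}
1 {"twist":[-0.0001, -0.0004, -0.0474],"linear":[-0.146, -0.186, -0.089],"claw":0}
2 {"twist":[-0.0001, -0.0004, -0.0474],"linear":[-0.117, -0.206, -0.089],"claw":0}
3 {"twist":[-0.0001, -0.0004, -0.0474],"linear":[-0.085, -0.221, -0.089],"claw":0}
4 {"twist":[0.0, 0.0, -0.0316],"linear":[-0.152, -0.245, 0.0],"claw":0}
5 {"twist":[0.0, 0.0, -0.0316],"linear":[-0.127, -0.259, 0.0],"claw":0}
6 {"twist":[0.0, 0.0, -0.0316],"linear":[-0.101, -0.27, 0.0],"claw":0}
7 {"twist":[0.0, 0.0, -0.0316],"linear":[-0.074, -0.279, 0.0],"claw":0}
8 {"twist":[0.0, 0.0, -0.0316],"linear":[-0.046, -0.285, 0.0],"claw":0}
9 {"twist":[0.0, 0.0, -0.0316],"linear":[-0.017, -0.288, 0.0],"claw":0}
```

View pics/w9.png

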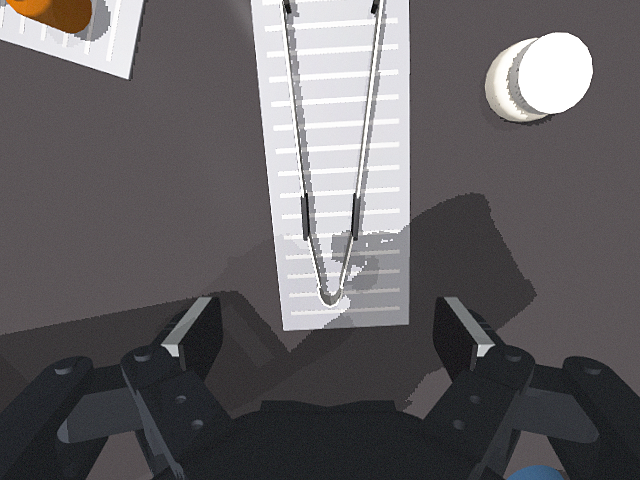

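The tongs lie on edge along the middle of their mat, with rests at (305,217) and (355,217). Now I'll shut the door.

Emit:
{"api": "step_arm", "payload": {"rows": [{"twist": [0,0,-0.047],"linear": [-0.172,-0.163,-0.089],"claw": 0},{"twist": [0,0,-0.047],"linear": [-0.146,-0.186,-0.089],"claw": 0},{"twist": [0,0,-0.047],"linear": [-0.117,-0.206,-0.089],"claw": 0},{"twist": [0,0,-0.047],"linear": [-0.085,-0.221,-0.089],"claw": 0},{"twist": [0,0,-0.032],"linear": [-0.152,-0.245,0],"claw": 0},{"twist": [0,0,-0.032],"linear": [-0.127,-0.259,0],"claw": 0},{"twist": [0,0,-0.032],"linear": [-0.101,-0.27,0],"claw": 0},{"twist": [0,0,-0.032],"linear": [-0.074,-0.279,0],"claw": 0},{"twist": [0,0,-0.03],"linear": [-0.046,-0.22,0],"claw": 0},{"twist": [0,0,0],"linear": [0,0,0],"claw": 0}]}}

```text
time: 48.45
position: [0.6272, 0.0293, 0.2717]
eef_rot: [0.003, 0.987, -0.161, 0.005]
contact_force: [0.1, 0.1, 0.3]
grip_width: 0.0853
```

```bash
python3 - <<'E'
from h import *
p,R=cur(); print(tocab(p))
plan([(cab(-.119,.025,.22),TY,.05),(cab(-.119,.025,.15),TY,.035)],0)
E
```

```text
[-0.17486331  0.03397093  0.27166982]
0 {"twist":[0.0007, -0.0017, -0.011],"linear":[0.011, -0.141, 0.129],"claw":0}
1 {"twist":[0.0007, -0.0017, -0.011],"linear":[0.017, -0.141, 0.129],"claw":0}
2 {"twist":[0.0, 0.0, 0.0],"linear":[0.0, 0.0, 0.175],"claw":0}
3 {"twist":[0.0, 0.0, 0.0],"linear":[0.0, 0.0, 0.175],"claw":0}
```

Emit:
{"api": "step_arm", "payload": {"rows": [{"twist": [0.0007,-0.0017,-0.011],"linear": [0.011,-0.141,0.12],"claw": 0},{"twist": [0.0007,-0.0017,-0.011],"linear": [0.017,-0.13,0.12],"claw": 0},{"twist": [0,0,0],"linear": [0,0,0],"claw": 0}]}}

```text
time: 48.82
position: [0.6497, 0.0785, 0.2221]
eef_rot: [0.0, 0.992, -0.128, 0.0]
contact_force: [-0.2, -0.6, 0.6]
grip_width: 0.085
```

```bash
python3 - <<'E'
from h import *
p,R=cur(); print(tocab(p))
plan([(cab(-.120,.025,.15),TY,.038)],0)
E
```

```text
[-0.12164262  0.02460895  0.222144  ]
0 {"twist":[0.0, 0.0, -0.0002],"linear":[-0.001, -0.004, 0.18],"claw":0}
1 {"twist":[0.0, 0.0, -0.0002],"linear":[-0.001, -0.004, 0.18],"claw":0}
```

Emit:
{"api": "step_arm", "payload": {"rows": [{"twist": [0,0,0],"linear": [0,-0.003,0.17],"claw": 0},{"twist": [0,0,0],"linear": [0,-0.003,0.17],"claw": 0},{"twist": [0,0,0],"linear": [0,0,0],"claw": 200},{"twist": [0,0,0],"linear": [0,0,0],"claw": 255},{"twist": [0,0,0],"linear": [0,0,0],"claw": 255},{"twist": [0,0,0],"linear": [0,0,0],"claw": 255},{"twist": [0,0,0],"linear": [0,0,0],"claw": 255}], "newtons": 25}}

```text
time: 49.7
position: [0.6516, 0.0744, 0.1599]
eef_rot: [0.0, 0.991, -0.131, 0.004]
contact_force: [0.2, 1.3, -7.8]
grip_width: 0.0131
```

Emit:
{"api": "step_arm", "payload": {"rows": [{"twist": [0,0,0],"linear": [-0.12,0,0],"claw": 255},{"twist": [0,0,0],"linear": [-0.13,0,0],"claw": 255},{"twist": [0,0,0],"linear": [-0.135,0,0],"claw": 255},{"twist": [0,0,0],"linear": [-0.135,0,0],"claw": 255},{"twist": [0,0,0],"linear": [-0.135,0,0],"claw": 255},{"twist": [0,0,0],"linear": [-0.13,0,0],"claw": 255},{"twist": [0,0,0],"linear": [-0.06,0,0],"claw": 255},{"twist": [0,0,0],"linear": [0,0,0],"claw": 255}]}}

```text
time: 50.7
position: [0.4862, 0.1179, 0.1598]
eef_rot: [0.001, 0.991, -0.131, 0.008]
contact_force: [-1.6, 0.3, -5.1]
grip_width: 0.013
```

```bash
python3 - <<'E'
from h import *
p,R=cur(); print(tocab(p)); s=monitor.sense(); print(s['grip_width'],s['contact_force'])
plan([(cab(-.121,.211,p[2]),TY,.05)],255)
E
```

```text
[-0.12468063  0.19278514  0.15979059]
0.01295998787294482 [-1.63634818  0.28467042 -5.12492303]
0 {"twist":[-0.0001, -0.0051, -0.0026],"linear":[-0.091, -0.018, -0.001],"claw":255}
```

Emit:
{"api": "step_arm", "payload": {"rows": [{"twist": [0,0,0],"linear": [-0.035,-0.01,0],"claw": 255},{"twist": [0,0,0],"linear": [-0.035,0,0],"claw": 255},{"twist": [0,0,0],"linear": [-0.01,0,0],"claw": 255},{"twist": [0,0,0],"linear": [0,0,0],"claw": 255}]}}

```text
time: 51.2
position: [0.4732, 0.1213, 0.1598]
eef_rot: [0.003, 0.991, -0.131, 0.008]
contact_force: [-2.0, -1.8, 0.0]
grip_width: 0.0129
```

Emit:
{"api": "step_arm", "payload": {"rows": [{"twist": [0,0,0],"linear": [-0.012,0,0],"claw": 255},{"twist": [0,0,0],"linear": [-0.012,0,0],"claw": 255}]}}

```text
time: 51.45
position: [0.4697, 0.1223, 0.1598]
eef_rot: [0.003, 0.991, -0.131, 0.009]
contact_force: [10.3, -8.2, -6.8]
grip_width: 0.0132
```

```bash
python3 - <<'E'
from h import *
p,R=cur(); print(tocab(p)); s=monitor.sense(); print(s['grip_width'],s['contact_force'],s['moment'])
E
```

```text
[-0.12459464  0.20988716  0.15982005]
0.013168133729948397 [10.33996156 -8.23346073 -6.80415085] [-1.32410676 -1.46943654 -0.13956725]
```

Emit:
{"api": "step_arm", "payload": {"rows": [{"twist": [0,0,0],"linear": [-0.012,0,0],"claw": 255},{"twist": [0,0,0],"linear": [0,0,0],"claw": 255}]}}

```text
time: 51.7
position: [0.47, 0.1222, 0.1598]
eef_rot: [0.003, 0.991, -0.131, 0.012]
contact_force: [-1.3, -2.3, 0.6]
grip_width: 0.0126
```

```bash
python3 - <<'E'
from h import *
p,R=cur(); print(tocab(p)); s=monitor.sense(); print(s['grip_width'],s['contact_force'],s['moment'])
E
```

```text
[-0.12465828  0.20959404  0.15976619]
0.012640582042753604 [-1.28825487 -2.32202773  0.60584237] [-0.33858992  0.58461922  0.00964949]
```

Emit:
{"api": "step_arm", "payload": {"rows": [{"twist": [0,0,0],"linear": [0,0,0],"claw": 0},{"twist": [0,0,0],"linear": [0,0,0],"claw": 0},{"twist": [0,0,0],"linear": [0,0,0],"claw": 0},{"twist": [0,0,0],"linear": [0,0,0],"claw": 0},{"twist": [0,0,0],"linear": [0,0.005,-0.15],"claw": 0},{"twist": [0,0,0],"linear": [0,0.01,-0.25],"claw": 0},{"twist": [0,0,0],"linear": [0,0,-0.25],"claw": 0},{"twist": [0,0,0],"linear": [0,0.2,-0.1],"claw": 0},{"twist": [0,0,0],"linear": [0,0.2,0],"claw": 0},{"twist": [0,0,0],"linear": [0,0,0],"claw": 0}]}}

```text
time: 52.95
position: [0.4442, 0.0427, 0.3155]
eef_rot: [0.003, 0.991, -0.13, 0.013]
contact_force: [0.4, 0.1, 0.2]
grip_width: 0.0853
```

```bash
python3 - <<'E'
from h import *
p,R=cur(); print(p,tocab(p)); print(monitor.sense()['contact_force'])
t=snap('top','top10.png'); s=snap('scene','scene10.png'); S=vision.get_calibration('scene'); T=vision.get_calibration('top')
print(proj(S,cab(-.116,.211,.18)),proj(S,cab(-.116,-.211,.18)),proj(T,cab(-.116,.211,.18)))
d=cv2.resize(s[180:400,170:430],None,fx=3,fy=2.7,interpolation=cv2.INTER_CUBIC); cv2.imwrite('pics/c10.png',d)
E
```

```text
[0.44418777 0.04267977 0.3155162 ] [-0.20810425  0.2144813   0.3155162 ]
[0.44397251 0.05009611 0.2402859 ]
[381.18529096 289.97048994] [193.52706134 304.37416834] [267.17770789 276.95887271]
```

View pics/c10.png

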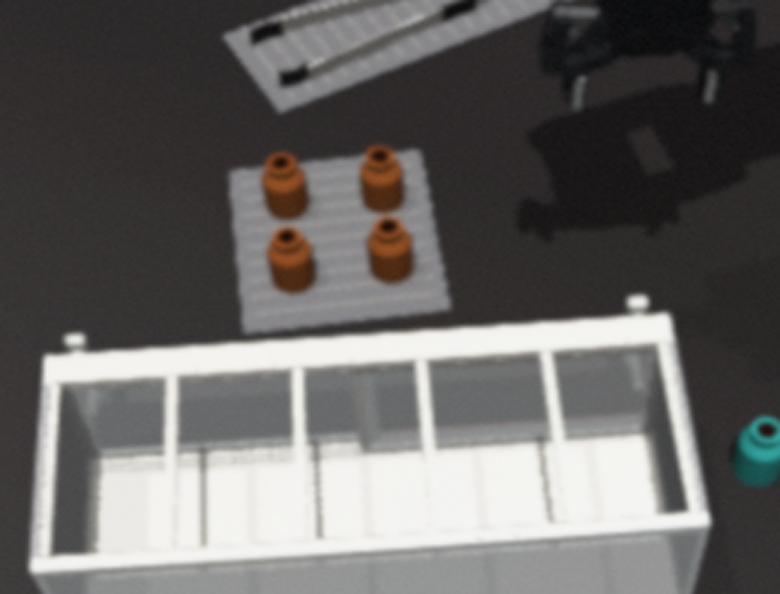

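View pics/top10.png

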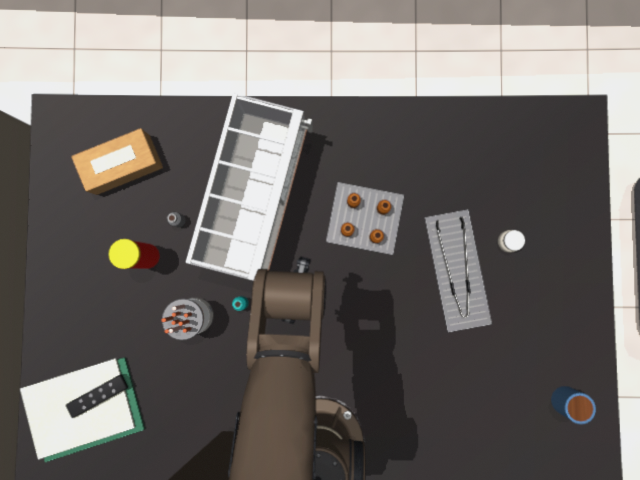

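Both handles project where shut doors put them: (382.7,291.9) and (195,305.9), each the same 1.5 px from prediction. The cabinet is empty, the four bottles are upright on the mat, the tongs are on their mat, and the bystanders are unmoved. I'll hand it in.

```bash
python3 -c "
from station import order; print(order.close_job())"
```

```text
the job is handed in; nothing more can be done
None
```

I finished the task and handed it in at about 53 s of simulated time; no verdict is reported.

**What I did:** I slid the left-hand door, about 22 mm ajar at the start, to about 186 mm. I then carried all four bottles with the tongs to the drying mat, laid the tongs back where they had been and pulled the door to its stop.

**Last checks:** The final top and scene pictures show:
- **Bottles:** The cabinet is empty, and all four bottles stand upright and well inside the mat.
- **Tongs:** They lie on edge, centred on their mat.
- **Other things:** The other things and the look-alikes appear unmoved.
- **Doors:** Both handles match the shut positions to about 1.5 px. The left door's handle read 0.2096–0.2099 m, against 0.211 m shut, about 1.5 mm short. It met about 13 N at the end and would not move further.

**What disagreed:** Sideways moves overshot or drifted by up to about 2 cm and were corrected before each grip or placing. Individual force readings were noisy by about 1 N, so I judged each set-down from the wrist moment changing sign.

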